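Take the bore size of a microscope column socket with a spring-plunger bore gauge

TASK

Pick the bore gauge out of its wooden rest with its two side tabs squeezed together, lower it into the column socket of the microscope base until its flange sits flat on the rim, and let go so that the plungers spring out against the bore. Press the cap on top down firmly but gently until it stops, to lock the plungers, then lift the gauge out by its dark body without touching the tabs, so that the size is kept. Set it upright back in its rest and leave it there; do not force anything and leave the other things on the bench alone.

Things in the scene. Friction and masses are not known exactly. Their poses are not given: they have to be found in the camera images.
- gauge_grip (a point): Centre of the bore gauge's handle, on the gauge's axis (its own z, up), 34 mm above the underside of its flange. The handle is a dark upright body, 30 mm along the gauge's x and 19 mm along y, from 5 to 54 mm above the flange's underside. Its two ribbed x faces stand free for gripping; gripping them does not move the plungers.
- tabs (a point): Same point and axes as gauge_grip: midway between the two bright squeeze tabs, on the +y and -y sides of the body. Each tab is 18 mm wide along x, 6 mm thick, from 18 to 52 mm above the flange's underside, and one piece with its side's plunger. Over their outer faces they measure 45 mm with the plungers out, 35 mm squeezed fully together, against springs of about 1 N each.
- gauge_seat (a point): Centre of the underside of the gauge's flange (54 mm across, 5 mm thick), on its axis, 34 mm below gauge_grip. Under it hangs the head, 36 mm long: a pilot disc 29 mm in diameter, 24 to 30 mm below the flange, tapering to 20 mm across at the end; and, 17 mm below the flange, two round-tipped brass plungers that come out along the gauge's +y and -y.
- lock_top (a point): Centre of the top of the gauge's lock cap, a steel disc 22 mm across on the handle, 71 mm above the flange's underside while up. It is pushed down 4 mm against a steady friction of about 12 N to a hard stop (more than 25 N would harm the gauge); it then stays down and holds the plungers where they are, but only against a few newtons: squeezing the tabs afterwards spoils the size.
- lock (a joint): How far the lock cap is pressed down, m: 0 up (free), 0.004 fully down (locked).
- plunger (a joint): How far each plunger is out, m (the two move together): 0 fully squeezed in (26 mm over the tips, less than the pilot disc), 0.005 fully out (36 mm over the tips). On the bore's wall it reads about 0.0026.
- bore_mouth (a point): Centre of the mouth of the column socket in the microscope base, at the level of its flat rim, 48 mm above the underside of its plate and, as its levelling feet are screwed, 50 to 62 mm above the bench; z up along the bore. The vertical bore is 31 mm in diameter and 40 mm deep, with a chamfer 2 mm wide at the mouth, in a round aluminium boss 58 mm across.
- rack_mouth (a point): Centre of the mouth of the gauge's rest, at its top face, 50 mm above the bench: a wooden block 84 x 84 x 50 mm, fixed to the bench, with an upright through hole 44 mm in diameter in which the gauge's head hangs with its flange on the top face.
- microbase: The microscope base, fixed to the bench on four levelling feet: an aluminium plate 150 x 110 x 8 mm with the 40 mm high boss standing on it; origin on the bore's axis at the plate's underside, the plate reaching 105 mm to -x and 45 mm to +x. A small clamping knob sticks out 48 mm to +y, 26 mm below the rim.
- rack: The fixed wooden rest; origin under its hole, at bench level.
- gauge: The whole bore gauge, a steel hand tool of about 0.2 kg, 107 mm long; origin at gauge_seat, same axes.
- flux_tin: Bystander: a round tin with yellow lid, 54 mm across, 18 mm high.
- spool: Bystander: a white spool of solder, 58 mm across, 34 mm high, standing on its flange.
- circuit_board: Bystander: a green circuit board 70 x 45 mm lying flat.
- battery: Bystander: a blue battery pack 66 x 36 x 18 mm.
- pliers: Bystander: pliers with red handles, 150 mm long.
- driver: Bystander: a screwdriver 150 mm long.
- multimeter: Bystander: a green and black multimeter 130 x 72 x 36 mm.
Mind the look-alikes: they are no part of the job. Leave any pink, red or turquoise look-alike of the gauge alone.

How it is judged:
By the outcome, as a careful person would: the job done as asked, in the order asked, and still so for the second after the job is handed in, with the robot touching nothing.
It also fails if it takes over 64 s, if anything falls off the work surface, if the arm or the gripper's body presses on something with over 40 N, if the wrist force passes 120 N, or if a joint passes its speed limit or range.

ROBOT

A 7-joint arm with a two-finger parallel gripper is mounted at the origin on the work surface. World frame = base frame: x ahead of the robot, y to its left, z up, the work surface at z = 0. Lengths are in m, angles in rad, forces in N, time in s.
With the tool pointing down it reaches from about 0.4 to 0.925 m from the base axis. Payload 5.6 kg.
Tool frame: the origin (TCP) lies on the mounting face of the last link; the fingertips stand 173 mm ahead of it and the grasp point (between the pads) lies env.grip_depth ahead of it (env.grip_depth is the distance from the TCP to the grasp point, in m); y points along the fingers, z is the direction in which the jaws open and shut, and the axes are right-handed (so a half turn about y gives the same grasp; the last joint's range is limited). The gripper opens to 85 mm and grips with 20 to 120 N. Pads are 22 mm wide; open, the fingers measure 114 mm over their backs; the gripper's body (76 mm by 85 mm) begins 54 mm behind the grasp point. The pads swing forward as they close: fully open they stand 13 mm farther back than shut.
Start: joints at [-1.35, 0.468, -0.012, 1.603, 0.006, 1.071, -0.056], TCP at [0.17, 0.628, 0.405] pointing down, gripper open.
Joint ranges: [-2.53, 2.53], [-0.31, 2.02], [-1.57, 1.55], [0.28, 2.44], [-1.29, 4.43], [0.15, 1.84], [-2.92, 2.92]. Speed limits (rad/s): [2.57, 2.57, 3.14, 3.14, 3.14, 3.14, 3.14].

INTERFACE

Orientations are given as a unit quaternion [x, y, z, w].
In Python, from cell import env, cams gives the robot as it stands.
- The arm moves only by the tool play_rows, never from a script. Its argument "rows" is text: rows parted by semicolons, each of 4 numbers parted by spaces: the shift along the world's x, y, z in m, then the turn about the world's z in degrees. In form: dx dy dz yaw; .... A call has exactly 8 rows; each row shifts and turns the commanded pose from where the row before left it; what a row does not reach is not made up. A row lasts 1/10 s, in which the tool goes at most 50 mm and 8.59 degrees, less where a joint would pass 70% of its speed; a pose out of reach is approached as far as the arm can. A call is refused whole if a number of a shift passes 0.05 or a number of a turn 8.59, either way. A call with a gripper value outside its range is refused whole. "gripper" is the finger opening in m, from 0 to 0.0854, set as the call begins (left out, the last holds). The fingers move at their own pace and stop on an object; "grip_force" is the grip in N (left out, the last holds). Time passes only in rows, so rows that do not move let the fingers close, or fill a call up. It gives the time, the measured TCP pose, the force and the opening at its end, in the units of the state.
- env.sense(): the state, without advancing time (a new reading comes with each control period).
- cams.camera(name): name is "scene" or "side" or "wrist"; returns the picture (384x512x3 uint8, red, green, blue); there is no depth.
- cams.calibration(name): a dict with "camera_matrix" (3x3 intrinsics, pixels), "distortion" ([k1, k2, p1, p2, k3] as OpenCV has them; the pictures are not rectified), "R" (3x3) and "t" (3): a world point X has camera coordinates R X + t. Camera axes: x right, y down, z forward; pixel columns grow to the right and rows downward; lengths in m; the calibration is good to about 2 mm. A picture is of the moment at which its call begins: read the wrist's pose just before it. calibration takes no time and is no camera call; for the wrist camera it gives the pose at the moment of the call.
- env.hand_in(): hands the job in, once; it reports no verdict.
The state is a dict: "time": time; "joint_positions": joint angles; "qvel": joint speeds; "tau": joint torques, N m; "tcp_pos": TCP position; "tcp_rot": TCP orientation; "contact_force": force on the tool from outside, world axes, zero at the start; "ft_torque": the same for the moment, N m; "finger_gap": finger opening in m.
Only numpy, scipy, OpenCV 4.12 (cv2) and the standard library are available. Lean on these libraries where they do the work, as an engineer would, in place of code of your own. Each camera call takes 0.05 s, during which the arm holds its last target.

## Working session

There is one attempt and no reset: what is moved stays moved. The work goes in short steps, Python scripts to look and compute and a tool call to move; the robot and the scene stay as the last step left them, time stands still between calls to the robot, and variables do not carry over. Pictures are saved under pics/ and viewed, and the job is handed in when it is done.

Besides the shell and the picture viewer there is one more tool, called by a JSON object that holds its "op" and its "data". play_rows: Moves the arm, as the interface text tells. Its arguments: {"type":"object","properties":{"rows":{"type":"string"},"gripper":{"type":"number"},"grip_force":{"type":"number"}},"required":["rows"]}

```bash
ls; mkdir -p pics
python3 - <<'E'
from cell import env, cams
import cv2
print(env.grip_depth); s=env.sense()
for k in s: print(k,s[k])
for n in ["scene","side","wrist"]:
    c=cams.calibration(n); print(n,c)
    im=cams.camera(n); cv2.imwrite(f"pics/{n}0.png",im[:,:,::-1])
E
```

```text
pics
0.1547
time 0.0
joint_positions [-1.34998037  0.46837566 -0.01162792  1.60359718  0.00599276  1.0713638
 -0.0562674 ]
qvel [-0.00149829 -0.0011719  -0.00028812 -0.00025715 -0.00074053 -0.00028939
 -0.0008196 ]
tau [ 2.48046845e-04 -5.32381618e+01  2.19696842e-02 -2.51299131e+01
  1.15582507e-02  7.71058782e-03  3.61977141e-05]
tcp_pos [0.16946735 0.62727432 0.40374999]
tcp_rot [ 0.70156588 -0.09305047  0.09296383 -0.70036038]
contact_force [-0.65327386  0.2617431  -0.46230777]
ft_torque [-0.00280279 -0.01791377  0.01999641]
finger_gap 0.08524299545635558
scene {'camera_matrix': array([[417.04135909,   0.        , 257.7509868 ],
       [  0.        , 417.04135909, 197.62838974],
       [  0.        ,   0.        ,   1.        ]]), 'distortion': array([-0.00459766,  0.        ,  0.        ,  0.        ,  0.        ]), 'R': array([[ 6.86243736e-02,  9.97642403e-01,  5.76024909e-04],
       [ 8.57082500e-01, -5.86602208e-02, -5.11828649e-01],
       [-5.10588174e-01,  3.56176213e-02, -8.59087366e-01]]), 't': array([-0.04358546, -0.46247194,  1.37583724])}
side {'camera_matrix': arra
[... 213 characters left out ...]
.        ,  0.        ]), 'R': array([[ 0.89451429, -0.44699744, -0.00612167],
       [-0.21949811, -0.42723945, -0.87709009],
       [ 0.3894416 ,  0.78591332, -0.48028689]]), 't': array([-0.55477913,  0.21078067,  1.03003989])}
wrist {'camera_matrix': array([[322.13854825,   0.        , 247.26850303],
       [  0.        , 322.13854825, 196.09222058],
       [  0.        ,   0.        ,   1.        ]]), 'distortion': array([-0.05202713,  0.        ,  0.        ,  0.        ,  0.        ]), 'R': array([[ 0.26094734,  0.96535041, -0.00225439],
       [ 0.92415774, -0.24913611,  0.28959226],
       [ 0.27899635, -0.07765174, -0.95714745]]), 't': array([-0.64899101, -0.03823506,  0.37947245])}
```

View pics/scene0.png

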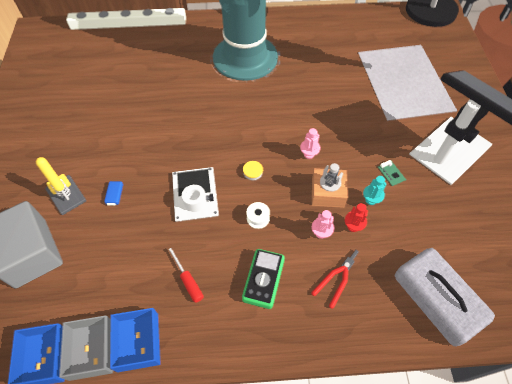

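View pics/side0.png

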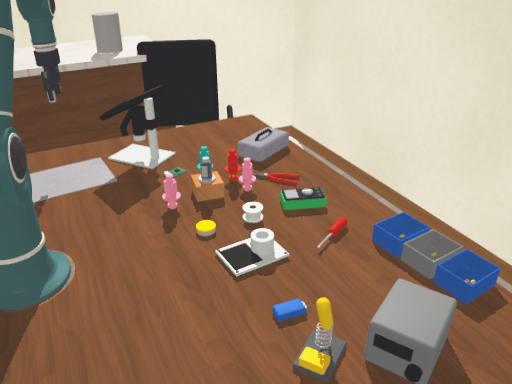

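View pics/wrist0.png

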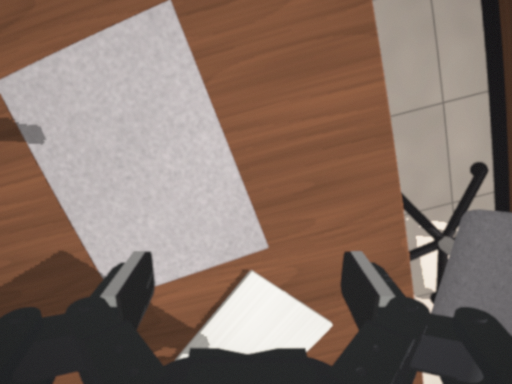

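```bash
cat > h.py <<'E'
import numpy as np, cv2
from cell import env, cams
def proj(c,X):
    X=np.atleast_2d(np.asarray(X,float))
    rv=cv2.Rodrigues(c['R'])[0]
    return cv2.projectPoints(X,rv,np.array(c['t'],float),c['camera_matrix'],c['distortion'])[0][:,0]
def ray(c,uv):
    p=cv2.undistortPoints(np.array([[uv]],float),c['camera_matrix'],c['distortion'])[0,0]
    d=c['R'].T@np.array([p[0],p[1],1.]); o=-c['R'].T@np.array(c['t']); return o,d/np.linalg.norm(d)
def atz(c,uv,z):
    o,d=ray(c,uv); return o+d*(z-o[2])/d[2]
def crop(im,x0,y0,x1,y1,k,name):
    cv2.imwrite(name,cv2.resize(im[y0:y1,x0:x1,::-1],None,fx=k,fy=k,interpolation=cv2.INTER_CUBIC))
E
python3 - <<'E'
import cv2
from h import *
s=cv2.imread('pics/scene0.png')[:,:,::-1]; d=cv2.imread('pics/side0.png')[:,:,::-1]
crop(s,290,120,400,250,6,'pics/s_r.png' ) if False else crop(s,300,150,360,220,8,'pics/s_r.png')
crop(s,160,155,230,230,8,'pics/s_m.png')
crop(d,180,140,235,210,8,'pics/d_r.png')
crop(d,210,225,295,280,8,'pics/d_m.png')
E
cd pics; python3 -c "
import cv2,numpy as np
a=[cv2.imread(f) for f in ['s_r.png','s_m.png','d_r.png','d_m.png']]
for i in a: print(i.shape)
"
```

```text
(560, 480, 3)
(600, 560, 3)
(560, 440, 3)
(440, 680, 3)
```

View pics/s_r.png

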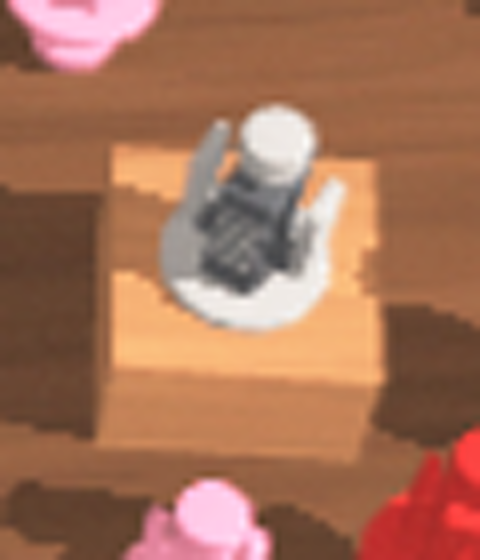

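View pics/s_m.png

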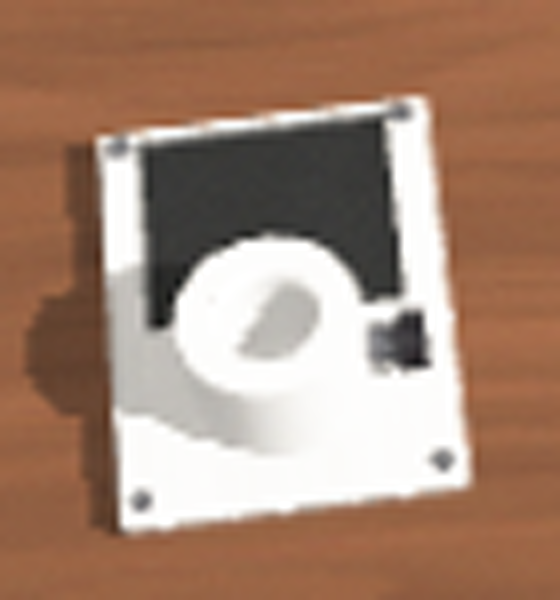

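View pics/d_r.png

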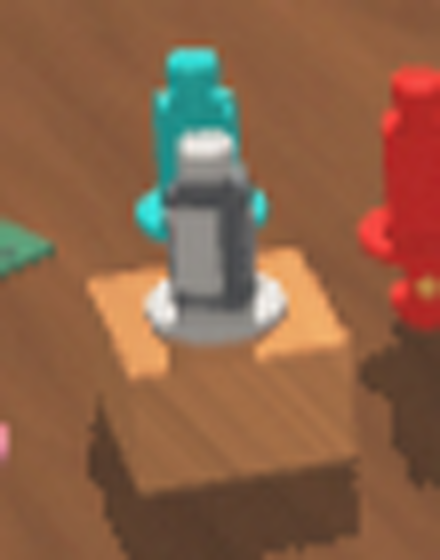

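View pics/d_m.png

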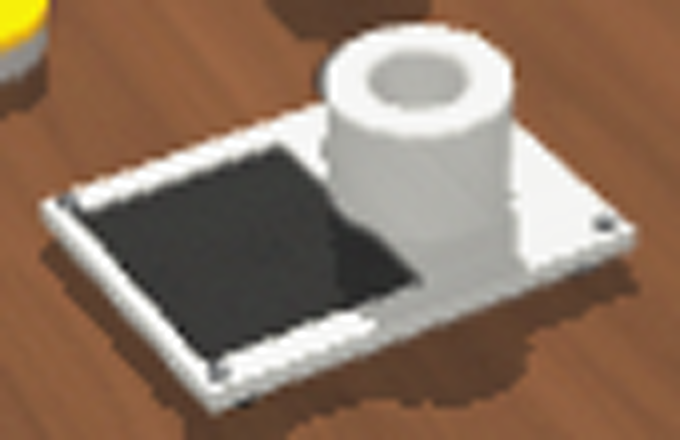

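```bash
cat >> h.py <<'E'
def tri(pairs):
    A=np.zeros((3,3));b=np.zeros(3)
    for c,uv in pairs:
        o,d=ray(c,uv); P=np.eye(3)-np.outer(d,d); A+=P;b+=P@o
    X=np.linalg.solve(A,b)
    return X,[np.round(proj(c,X)[0]-uv,2) for c,uv in pairs]
def cp(u,v,x0,y0,k): return np.array([(u+.5)/k-.5+x0,(v+.5)/k-.5+y0])
E
python3 - <<'E'
from h import *
S=cams.calibration('scene');D=cams.calibration('side')
print('rim',tri([(S,cp(270,315,160,155,8)),(D,cp(419,80,210,225,8))]))
print('bore',tri([(S,cp(280,318,160,155,8)),(D,cp(418,79,210,225,8))]))
print('cap',tri([(S,cp(278,138,300,150,8)),(D,cp(205,143,180,140,8))]))
print('cap z.121',atz(S,cp(278,138,300,150,8),.121),atz(D,cp(205,143,180,140,8),.121))
print('flange z.055',atz(S,cp(246,245,300,150,8),.055),atz(D,cp(216,302,180,140,8),.055))
# tabs outer top
for uv in [(220,125),(335,185)]: print('tab',atz(S,cp(*uv,300,150,8),.102))
# plate corners scene, rest corners
for uv in [(98,137),(427,97),(470,487),(122,532)]: print('plate',atz(S,cp(*uv,160,155,8),.015))
for uv in [(112,145),(380,160),(384,383),(110,370)]: print('rest',atz(S,cp(*uv,300,150,8),.05))
E
```

```text
rim (array([ 0.55037672, -0.15695104,  0.05166284]), [array([-0.36,  0.5 ]), array([-0.57, -0.27])])
bore (array([ 0.55111766, -0.15418375,  0.05026688]), [array([-0.43,  0.6 ]), array([-0.69, -0.32])])
cap (array([0.53834547, 0.1911526 , 0.1196944 ]), [array([-0.16,  0.3 ]), array([-0.22, -0.16])])
cap z.121 [0.53838511 0.19133561 0.121     ] [0.5376055  0.18704463 0.121     ]
flange z.055 [0.53372581 0.19234733 0.055     ] [0.5373149  0.18606614 0.055     ]
tab [0.51933561 0.17942727 0.102     ]
tab [0.54389498 0.2110242  0.102     ]
plate [ 0.45188972 -0.21970219  0.015     ]
plate [ 0.44302592 -0.10882517  0.015     ]
plate [ 0.59450001 -0.09731219  0.015     ]
plate [ 0.60309896 -0.20668934  0.015     ]
rest [0.48891747 0.15610061 0.05      ]
rest [0.50075566 0.24235496 0.05      ]
rest [0.58453292 0.22855129 0.05      ]
rest [0.57397569 0.14373287 0.05      ]
```

Run:
```python
from h import *
from scipy.spatial.transform import Rotation as Ro
s=env.sense();R=Ro.from_quat(s['tcp_rot']).as_matrix();print(R.round(3))
W=cams.calibration('wrist');o=-W['R'].T@W['t'];print('cam in tool',(R.T@(o-s['tcp_pos'])).round(4),(R.T@W['R'].T).round(3))
im=cv2.imread('pics/scene0.png')[:,:,::-1];d=cv2.imread('pics/side0.png')[:,:,::-1]
crop(im,285,115,405,250,5,'pics/s_l.png');crop(d,150,135,280,215,6,'pics/d_l.png')
```

```text
[[ 0.965 -0.     0.261]
 [-0.261 -0.001  0.965]
 [ 0.    -1.    -0.001]]
cam in tool [-0.0732  0.031   0.0001] [[ 0.     0.957  0.289]
 [ 0.001 -0.289  0.957]
 [ 1.     0.    -0.001]]
```

View pics/s_l.png

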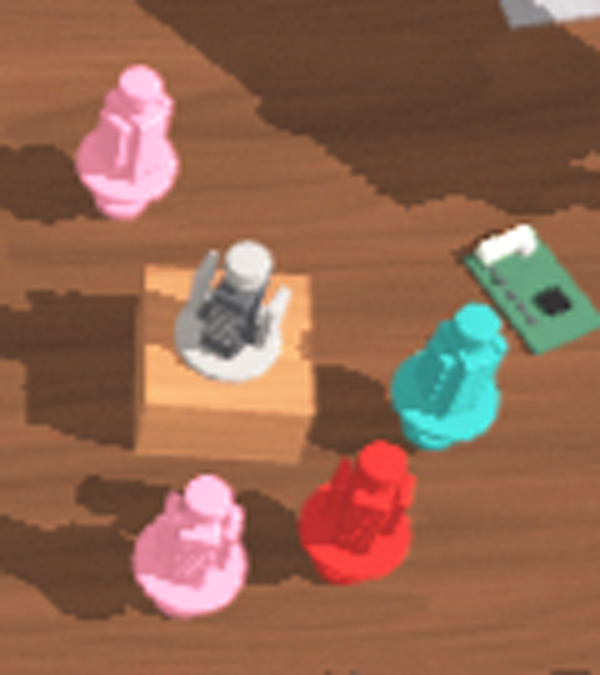

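View pics/d_l.png

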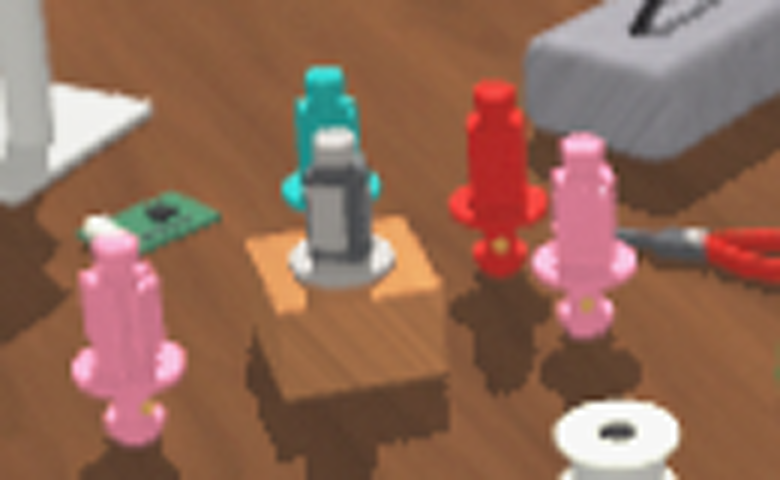

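Run:
```python
from h import *
S=cams.calibration('scene');D=cams.calibration('side')
L=lambda n,a,b: print(n,tri([(S,cp(*a,285,115,5)),(D,cp(*b,150,135,6))]))
L('pink1',(143,82),(117,245)); L('pink2',(209,494),(584,147)); L('red',(384,460),(496,94)); L('turq',(478,323),(325,77)); L('gauge',(249,260),(335,142))
print('post top',tri([(S,(470,107)),(D,(150,102))]))
print('armend',tri([(S,(448,77)),(D,(160,88))]), tri([(S,(448,77)),(D,(103,117))]))
s=env.sense();print(proj(S,s['tcp_pos']),proj(S,s['tcp_pos']-[0,0,.17]),proj(D,s['tcp_pos']-[0,0,.17]))
```

```text
pink1 (array([0.4142022 , 0.15798044, 0.10469737]), [array([-0.43,  0.87]), array([-0.7 , -0.53])])
pink2 (array([0.65721627, 0.15493301, 0.10461911]), [array([-0.54,  0.88]), array([-0.67, -0.4 ])])
red (array([0.64492473, 0.23856542, 0.10393369]), [array([-0.59,  1.  ]), array([-0.7 , -0.47])])
turq (array([0.5722636 , 0.29925811, 0.10441105]), [array([-0.33,  0.59]), array([-0.4, -0.3])])
gauge (array([0.53785452, 0.19111199, 0.11795682]), [array([-0.41,  0.76]), array([-0.57, -0.41])])
post top (array([0.46105098, 0.50665016, 0.2168279 ]), [array([-0.79,  1.52]), array([-0.79, -0.81])])
armend (array([0.46768208, 0.41073066, 0.3009692 ]), [array([-4.43,  8.81]), array([-4.18, -4.78])]) (array([0.30723513, 0.52222359, 0.17717126]), [array([ 1.07, -2.34]), array([1.34, 1.37])])
[[513.7673108  -44.00768184]] [[480.32200853  20.12554955]] [[55.39343368 99.99942932]]
```

{"op": "play_rows", "data": {"rows": "0 -0.01 0.04 0; 0.02 -0.03 0.04 0; 0.026 -0.031 0 -4; 0.026 -0.031 0 -4; 0.026 -0.031 0 -4; 0.026 -0.031 0 -4; 0.026 -0.031 0 -4; 0.026 -0.031 0 -3"}}

```text
time: 0.95
tcp_pos: [0.3449, 0.4021, 0.4818]
tcp_rot: [0.668, -0.232, 0.232, -0.668]
contact_force: [0.6, -0.5, -0.5]
finger_gap: 0.085
```

{"op": "play_rows", "data": {"rows": "0.026 -0.031 0 0; 0.026 -0.031 0 0; 0.026 -0.031 0 0; 0.026 -0.031 -0.02 0; 0.026 -0.031 -0.02 0; 0.026 -0.031 -0.02 0; 0.026 -0.025 0 0; 0 0 0 0"}}

```text
time: 1.75
tcp_pos: [0.5288, 0.1877, 0.4211]
tcp_rot: [0.668, -0.233, 0.234, -0.666]
contact_force: [0.7, -0.1, 0.7]
finger_gap: 0.0855
```

```bash
cat >> h.py <<'E'
from scipy.spatial.transform import Rotation as Ro
import pickle
def snap(n,name):
    s=env.sense();c=cams.calibration(n);im=cams.camera(n)
    cv2.imwrite(f'pics/{name}.png',im[:,:,::-1]);pickle.dump((c,s),open(f'pics/{name}.pkl','wb'));return c,s,im
def yaw(s):
    z=Ro.from_quat(s['tcp_rot']).as_matrix()[:,2];return np.degrees(np.arctan2(-z[0],z[1]))
E
python3 - <<'E'
from h import *
c,s,im=snap('wrist','w1');print(s['time'],s['tcp_pos'],yaw(s),s['contact_force'],proj(c,[.538,.190,.121]))
E
```

```text
1.75 [0.5288045  0.1877359  0.42113825] -38.599288366718376 [ 0.7221115  -0.0880893   0.67111825] [[256.39510614 192.59332929]]
```

View pics/w1.png

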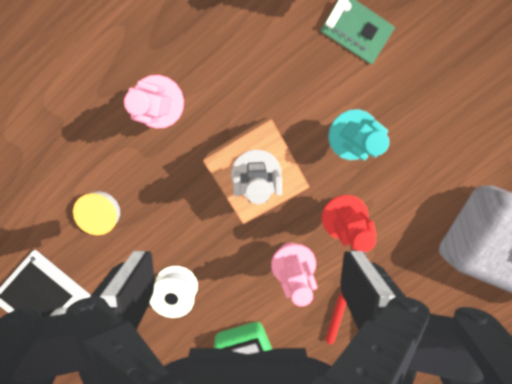

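Run:
```python
from h import *
im=cv2.imread('pics/w1.png')[:,:,::-1]
crop(im,195,110,320,230,6,'pics/w1c.png')
```

```text
(no output)
```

View pics/w1c.png

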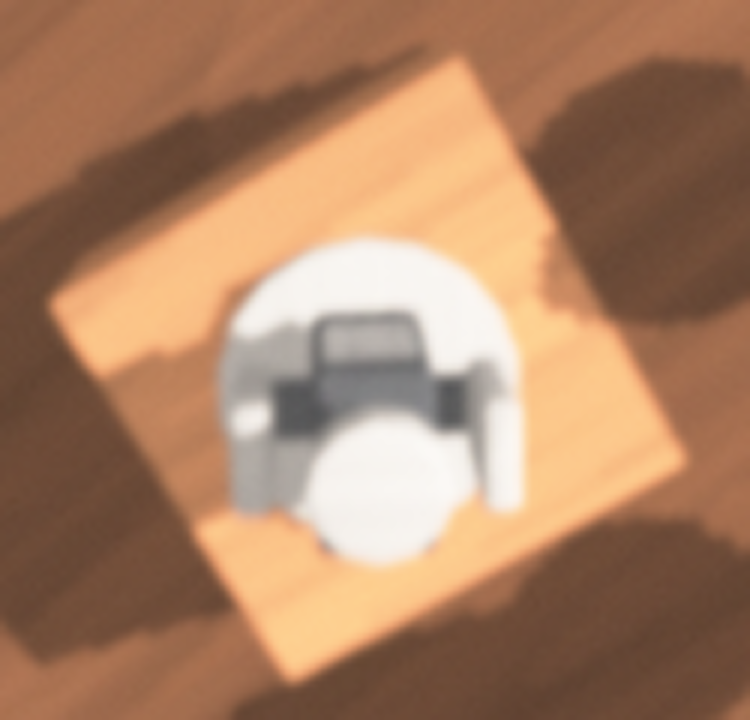

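Run:
```python
from h import *
c,s=pickle.load(open('pics/w1.pkl','rb'))
P=lambda u,v,z: atz(c,cp(u,v,195,110,6),z)
print('cap',P(382,487,.121))
q=[P(*u,.05) for u in [(50,305),(460,58),(685,462),(292,682)]]
print(np.array(q),np.mean(q,0),[np.linalg.norm(q[i]-q[i-1]) for i in range(4)])
print('tabs',P(250,410,.102),P(505,403,.102))
print('flange L/R/T',P(217,390,.055),P(522,390,.055),P(370,237,.055))
print('body back top edge',P(322,315,.054+.05),P(415,315,.104))
```

```text
cap [0.53769205 0.19229011 0.121     ]
[[0.49164801 0.1559572  0.05      ]
 [0.5030493  0.23920038 0.05      ]
 [0.58585956 0.22758646 0.05      ]
 [0.57469156 0.144509   0.05      ]] [0.53881211 0.19181326 0.05      ] [np.float64(0.0838289515025341), np.float64(0.08402033808572959), np.float64(0.08362071045145661), np.float64(0.08382474550199556)]
tabs [0.52008326 0.18113185 0.102     ] [0.54355709 0.21233888 0.102     ]
flange L/R/T [0.52148904 0.17030125 0.055     ] [0.55527333 0.2126708  0.055     ] [0.51701701 0.20838109 0.055     ]
body back top edge [0.51512275 0.19918824 0.104     ] [0.52381638 0.21009144 0.104     ]
```

{"op": "play_rows", "data": {"rows": "0.009 0.004 -0.02 1; 0 0 -0.04 0; 0 0 -0.03 0; 0 0 0 0; 0 0 0 0; 0 0 0 0; 0 0 0 0; 0 0 0 0"}}

```text
time: 2.6
tcp_pos: [0.5354, 0.1969, 0.3332]
tcp_rot: [-0.67, 0.224, -0.226, 0.671]
contact_force: [-0.2, 0.3, -0.6]
finger_gap: 0.0849
```

Run:
```python
from h import *
c,s,im=snap('wrist','w2');print(s['time'],s['tcp_pos'],yaw(s),s['contact_force'],s['qvel'].max() if hasattr(s['qvel'],'max') else s['qvel'],proj(c,[.5382,.1918,.121]))
crop(im,150,150,360,384,3,'pics/w2c.png')
```

```text
2.6 [0.53537616 0.19686883 0.3332247 ] -37.10811239922764 [-0.21115186  0.25906259 -0.61529857] 0.00670348530484057 [[242.35830789 233.05027326]]
```

View pics/w2c.png

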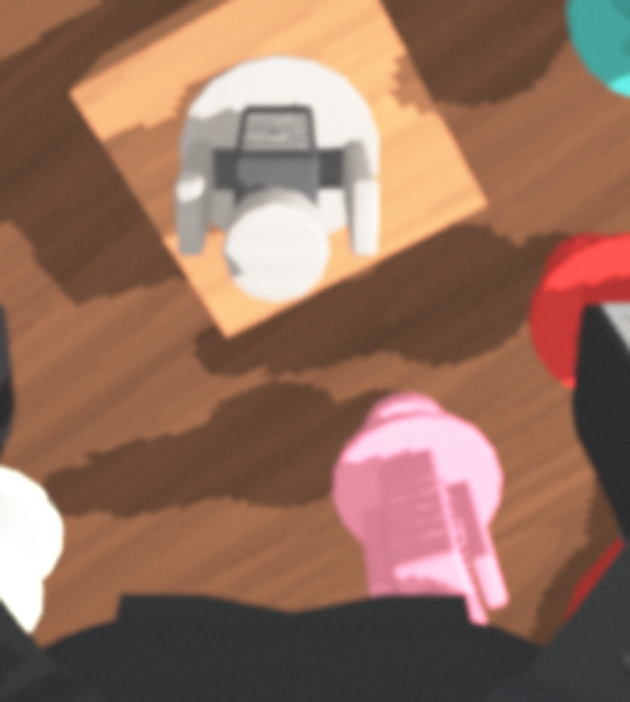

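{"op": "play_rows", "data": {"rows": "0.0028 -0.0051 -0.01 0; 0 0 -0.02 0; 0 0 -0.02 0; 0 0 -0.02 0; 0 0 -0.015 0; 0 0 -0.01 0; 0 0 0 0; 0 0 0 0", "gripper": 0.07}}

```text
time: 3.45
tcp_pos: [0.5382, 0.1915, 0.2371]
tcp_rot: [-0.67, 0.225, -0.225, 0.67]
contact_force: [1.2, 0.1, -0.7]
finger_gap: 0.0698
```

Run:
```python
from h import *
print(env.grip_depth)
c,s,im=snap('wrist','w3');print(s['time'],s['tcp_pos'],yaw(s),s['contact_force'],s['finger_gap'])
c,s,im=snap('side','d3');crop(im,150,90,260,220,5,'pics/d3c.png')
```

```text
0.1547
3.45 [0.538195   0.19148748 0.23705595] -37.1295455821177 [ 1.20457986  0.14730403 -0.67397659] 0.06983360216792833
```

View pics/w3.png

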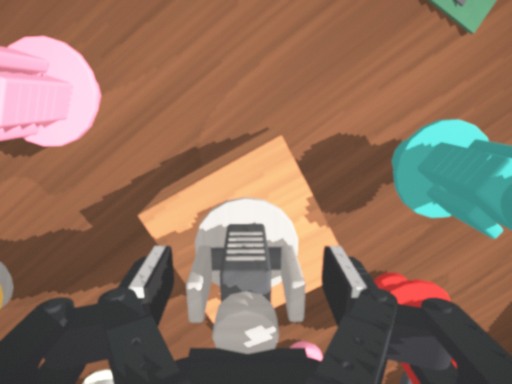

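View pics/d3c.png

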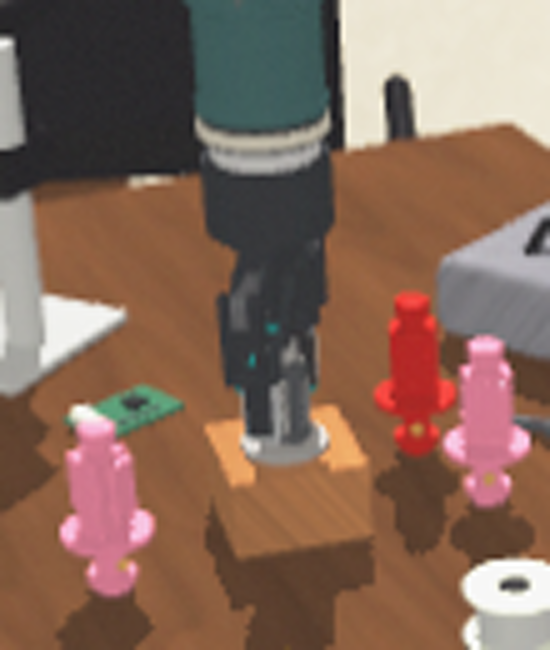

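{"op": "play_rows", "data": {"rows": "0 0 0 0; 0 0 0 0; 0 0 0 0; 0 0 0 0; 0 0 0 0; 0 0 0 0; 0 0 0 0; 0 0 0 0", "gripper": 0.02, "grip_force": 30}}

```text
time: 4.35
tcp_pos: [0.538, 0.1914, 0.2379]
tcp_rot: [-0.67, 0.225, -0.225, 0.671]
contact_force: [-1.6, -0.5, 7.3]
finger_gap: 0.0327
```

Run:
```python
from h import *
c,s,im=snap('wrist','w4');print(s['time'],s['tcp_pos'],yaw(s),s['contact_force'],s['finger_gap'])
```

```text
4.35 [0.5380397  0.19143622 0.23787335] -37.11997541721748 [-1.58172687 -0.49145866  7.32019269] 0.032671823996378295
```

View pics/w4.png

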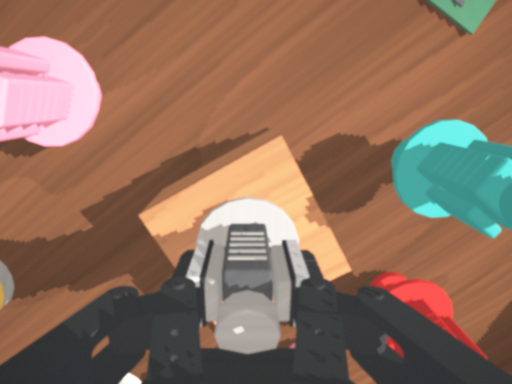

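{"op": "play_rows", "data": {"rows": "0 0 0.004 0; 0 0 0.008 0; 0 0 0.012 0; 0 0 0.018 0; 0 0 0.02 0; 0 0 0.018 0; 0 0 0.012 0; 0 0 0.008 0"}}

```text
time: 5.2
tcp_pos: [0.538, 0.1916, 0.3383]
tcp_rot: [-0.67, 0.225, -0.225, 0.671]
contact_force: [0.1, 0.7, -2.5]
finger_gap: 0.0325
```

{"op": "play_rows", "data": {"rows": "0 -0.01 0 0; -0.003 -0.02 0 0; -0.004 -0.03 0 0; -0.004 -0.03 0 0; -0.004 -0.03 0 0; -0.004 -0.03 0 0; -0.004 -0.03 0 0; -0.004 -0.03 0 0"}}

```text
time: 6.0
tcp_pos: [0.51, -0.0204, 0.336]
tcp_rot: [0.671, -0.226, 0.225, -0.67]
contact_force: [0.3, -0.7, -1.8]
finger_gap: 0.0324
```

{"op": "play_rows", "data": {"rows": "-0.004 -0.03 0 0; -0.004 -0.03 0 0; 0 -0.025 0 0; 0 -0.015 0 0; 0 0 0 0; 0 0 0 0; 0 0 0 0; 0 0 0 0"}}

```text
time: 6.8
tcp_pos: [0.5029, -0.1174, 0.3366]
tcp_rot: [-0.67, 0.225, -0.224, 0.671]
contact_force: [0.1, -0.2, -2.4]
finger_gap: 0.0322
```

Run:
```python
from h import *
c,s,im=snap('wrist','w5');print(s['time'],s['tcp_pos'],yaw(s),s['contact_force'],s['finger_gap'])
```

```text
6.8 [ 0.50293541 -0.11735866  0.33658822] -37.014596767101224 [ 0.09093583 -0.24115974 -2.40394933] 0.03217248869083367
```

View pics/w5.png

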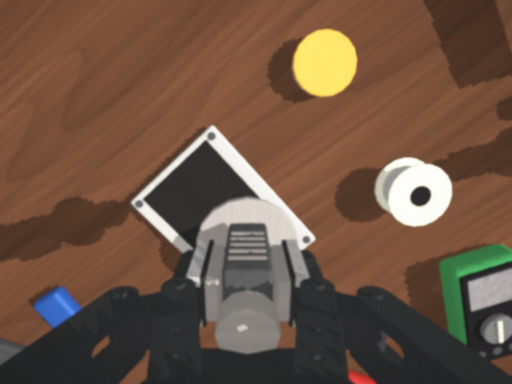

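{"op": "play_rows", "data": {"rows": "0.012 -0.009 0 0; 0.024 -0.018 0 0; 0.03 -0.023 0 0; 0.024 -0.018 0 0; 0.013 -0.01 0 0; 0.005 -0.005 0 0; 0 0 0 0; 0 0 0 0"}}

```text
time: 7.65
tcp_pos: [0.6103, -0.2006, 0.3365]
tcp_rot: [-0.67, 0.225, -0.224, 0.671]
contact_force: [0.4, 0.8, -2.3]
finger_gap: 0.0326
```

Run:
```python
from h import *
c,s,im=snap('wrist','w6');print(s['time'],s['tcp_pos'],yaw(s),s['contact_force'],s['finger_gap'],proj(c,[[.551,-.155,.052]]))
crop(im,180,50,310,200,5,'pics/w6c.png')
```

```text
7.65 [ 0.61032828 -0.20060358  0.33650292] -37.08423469389257 [ 0.44542569  0.76175779 -2.28982039] 0.03259700380481902 [[247.84525671  97.52733406]]
```

View pics/w6.png

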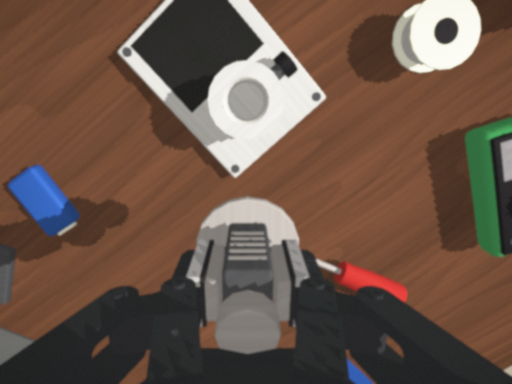

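View pics/w6c.png

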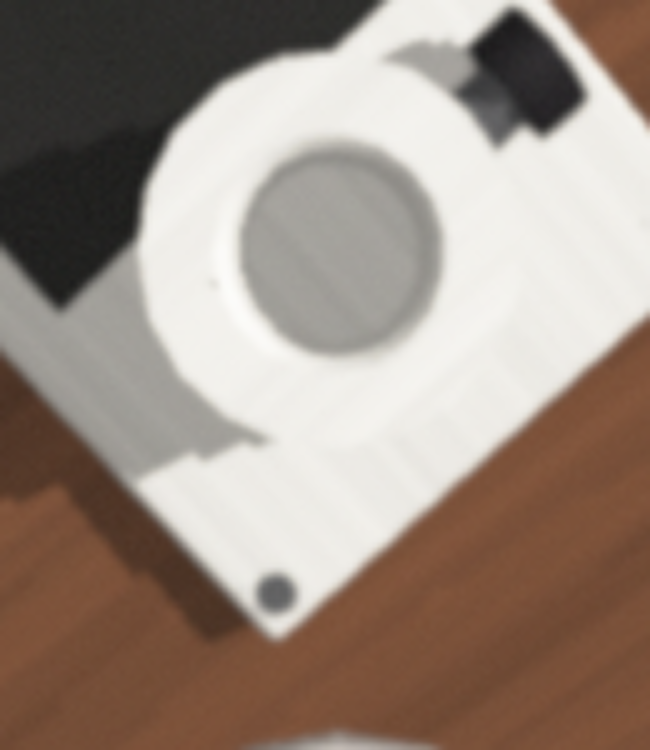

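Run:
```python
from h import *
c,s=pickle.load(open('pics/w6.pkl','rb'))
im=cv2.imread('pics/w6.png'); g=cv2.cvtColor(im,cv2.COLOR_BGR2GRAY)
# profiles across
k=5
for r in [98,99,100]: print(r,g[r,215:285].tolist())
print('col',g[65:140,247].tolist())
print('colb',g[65:140,248].tolist())
```

```text
98 [238, 238, 238, 238, 237, 237, 238, 242, 247, 249, 246, 238, 217, 177, 161, 159, 160, 160, 160, 159, 157, 156, 158, 159, 159, 162, 163, 163, 162, 162, 162, 162, 163, 162, 161, 160, 160, 161, 161, 161, 161, 163, 161, 161, 159, 157, 157, 156, 150, 144, 144, 149, 163, 194, 225, 236, 239, 239, 240, 241, 241, 241, 241, 241, 241, 240, 240, 240, 239, 240]
99 [238, 238, 238, 237, 237, 238, 239, 244, 248, 250, 247, 237, 217, 179, 160, 161, 161, 161, 159, 159, 158, 159, 157, 157, 159, 161, 164, 163, 162, 162, 161, 161, 161, 161, 160, 160, 161, 161, 161, 162, 162, 162, 163, 162, 159, 159, 157, 154, 150, 146, 145, 150, 164, 195, 225, 237, 239, 240, 241, 241, 241, 241, 241, 241, 241, 240, 239, 239, 239, 239]
100 [238, 238, 237, 238, 238, 239, 240, 245, 249, 250, 248, 238, 217, 178, 160, 161, 161, 160, 160, 161, 160, 158, 157, 158, 158, 160, 162, 162, 164, 163, 161, 161, 160, 161, 161, 162, 161, 159, 161, 161, 162, 162, 162, 161, 162, 161, 157, 154, 150, 145, 144, 151, 165, 195, 225, 236, 240, 241, 241, 241, 240, 241, 240, 240, 240, 239, 239, 239, 239, 239]
col [237, 237, 237, 237, 237, 237, 237, 237, 237, 237, 236, 228, 210, 190, 170, 152, 144, 148, 153, 159, 161, 163, 163, 163, 163, 164, 163, 162, 162, 161, 162, 162, 163, 163, 161, 160, 160, 160, 161, 162, 162, 161, 160, 159, 156, 156, 155, 157, 159, 158, 158, 159, 157, 156, 154, 168, 199, 222, 230, 235, 239, 240, 240, 239, 239, 239, 238, 238, 239, 240, 240, 241, 240, 239, 237]
colb [237, 238, 237, 237, 237, 237, 237, 238, 238, 238, 236, 228, 212, 188, 170, 154, 144, 145, 151, 156, 160, 162, 163, 163, 163, 163, 163, 163, 163, 161, 162, 162, 162, 162, 161, 161, 161, 161, 161, 161, 162, 162, 162, 160, 158, 158, 156, 157, 157, 158, 157, 159, 158, 154, 154, 169, 199, 222, 230, 235, 238, 240, 240, 239, 239, 238, 239, 239, 240, 241, 240, 241, 241, 240, 238]
```

```bash
python3 - <<'E'
from h import *
c,s=pickle.load(open('pics/w6.pkl','rb'))
for z in (.05,.056,.062): print(z,atz(c,(246.9,100),z))
b=atz(c,(246.9,100),.052)
for r,z in ((.0175,.052),(.0155,.05),(.029,.052)):
    t=np.linspace(0,2*np.pi,9)[:-1]; print(proj(c,np.c_[b[0]+r*np.cos(t),b[1]+r*np.sin(t),0*t+z]).round(1).tolist())
print('flange now', proj(c,[s['tcp_pos']-[0,0,.1879]]), 'in w4:')
c4,s4=pickle.load(open('pics/w4.pkl','rb'));print(proj(c4,[s4['tcp_pos']-[0,0,.1879]]))
E
python3 - <<'E'
from h import *
im=cv2.imread('pics/w6.png')[:,:,::-1]
crop(im,180,190,315,360,4,'pics/w6d.png')
E
```

```text
0.05 [ 0.55201158 -0.1566649   0.05      ]
0.056 [ 0.55201051 -0.15665415  0.056     ]
0.062 [ 0.55200944 -0.1566434   0.062     ]
[[260.6, 118.8], [269.7, 103.3], [265.5, 85.5], [250.1, 75.9], [232.8, 80.7], [224.0, 96.7], [228.7, 114.3], [243.8, 123.3]]
[[259.0, 116.5], [267.0, 102.9], [263.2, 87.2], [249.7, 78.9], [234.5, 83.1], [226.8, 97.1], [230.9, 112.6], [244.2, 120.5]]
[[269.4, 130.9], [284.6, 105.5], [278.0, 75.8], [252.3, 59.7], [223.3, 67.8], [208.9, 94.6], [217.0, 123.5], [241.8, 138.1]]
flange now [[246.92211327 242.91663526]] in w4:
[[246.70182926 242.43346974]]
```

View pics/w6d.png

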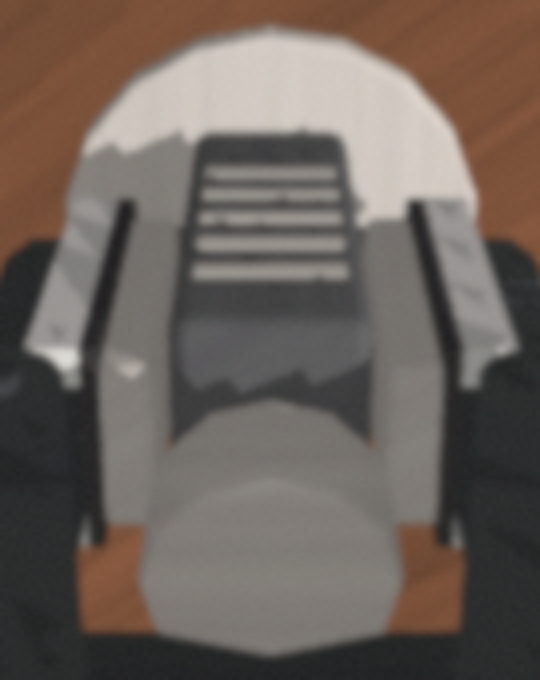

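Run:
```python
from h import *
c,s=pickle.load(open('pics/w6.pkl','rb'))
R=Ro.from_quat(s['tcp_rot']).as_matrix()
print('tool y',R[:,1])
for off in (-.002,0,.002):
    ctr=s['tcp_pos']+R@[off,.1829,0]
    t=np.linspace(0,2*np.pi,361)
    p=proj(c,ctr+(R@np.c_[.027*np.cos(t),0*t,.027*np.sin(t)].T).T)
    cap=proj(c,s['tcp_pos']+R@[off,.1879-.071,0])[0]
    print(off,'top',p[:,1].min(),'L',p[:,0].min(),'R',p[:,0].max(),'cap',cap)
```

```text
tool y [-1.15449585e-03  9.17326074e-04 -9.99998913e-01]
-0.002 top 192.79699864859515 L 194.6098650503639 R 299.237068203159 cap [246.65946679 330.5522152 ]
0 top 196.6920363807108 L 194.80188747264782 R 299.04820342116767 cap [246.66385829 335.60305886]
0.002 top 200.55873283676675 L 194.9931785018174 R 298.8600559716402 cap [246.6682114  340.58638029]
```

{"op": "play_rows", "data": {"rows": "-0.005 0.0036 0 0; -0.012 0.009 0 0; -0.016 0.012 0 0; -0.014 0.01 0 0; -0.008 0.006 0 0; -0.0034 0.003 -0.01 0; 0 0 -0.015 0; 0 0 -0.015 0"}}

```text
time: 8.5
tcp_pos: [0.5527, -0.1579, 0.2955]
tcp_rot: [0.67, -0.225, 0.225, -0.67]
contact_force: [0.1, -0.2, -1.3]
finger_gap: 0.0324
```

{"op": "play_rows", "data": {"rows": "0 0 -0.006 0; 0 0 0 0; 0 0 0 0; 0 0 0 0; 0 0 0 0; 0 0 0 0; 0 0 0 0; 0 0 0 0"}}

```text
time: 9.3
tcp_pos: [0.5525, -0.1578, 0.291]
tcp_rot: [-0.67, 0.225, -0.225, 0.67]
contact_force: [-0.2, -0.0, -0.7]
finger_gap: 0.0323
```

Run:
```python
from h import *
c,s,im=snap('wrist','w7');print(s['time'],s['tcp_pos'],yaw(s),s['contact_force'],s['finger_gap'])
crop(im,170,150,325,290,5,'pics/w7c.png')
c,s,im=snap('side','d7');crop(im,200,160,310,280,6,'pics/d7c.png')
c,s,im=snap('scene','s7');crop(im,140,130,250,230,6,'pics/s7c.png')
```

```text
9.3 [ 0.55250422 -0.15781944  0.29101851] -37.116348487661526 [-0.15428682 -0.02376063 -0.74669781] 0.03228727761288918
```

View pics/w7c.png

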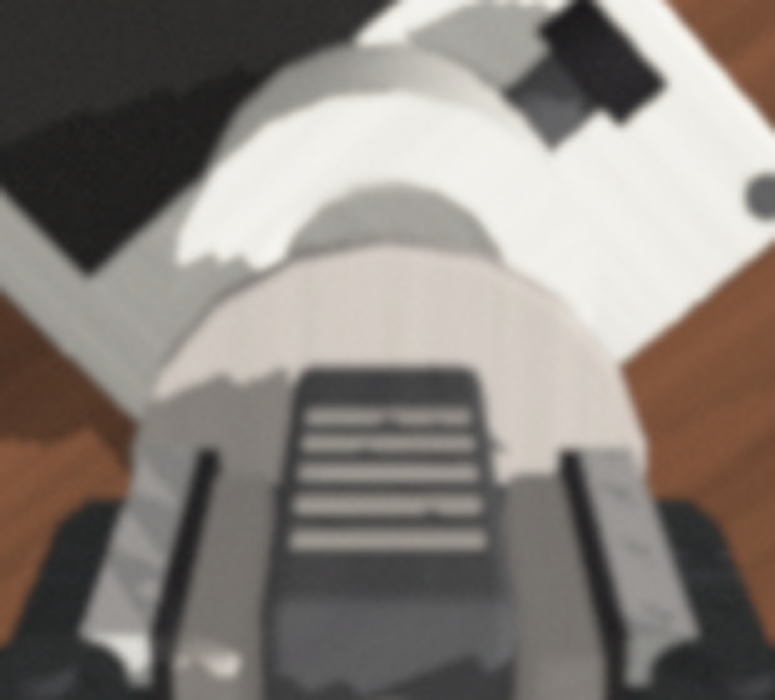

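View pics/d7c.png

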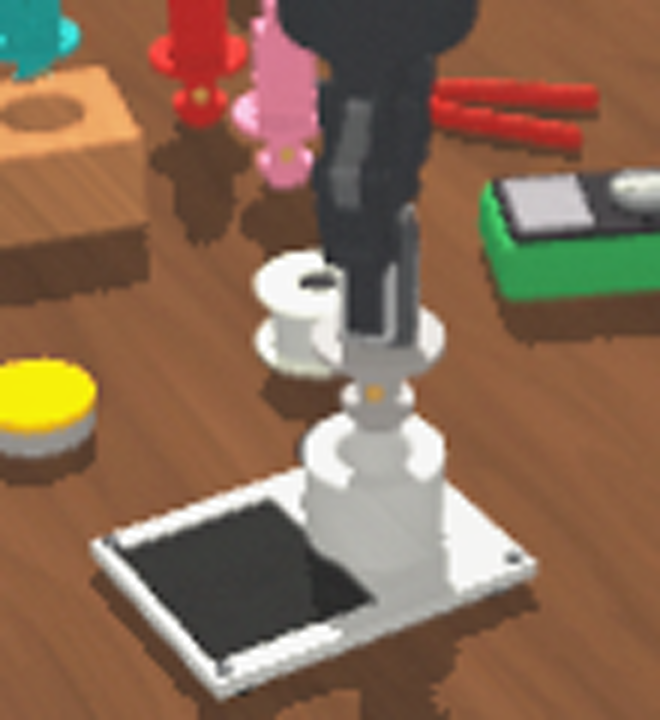

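View pics/s7c.png

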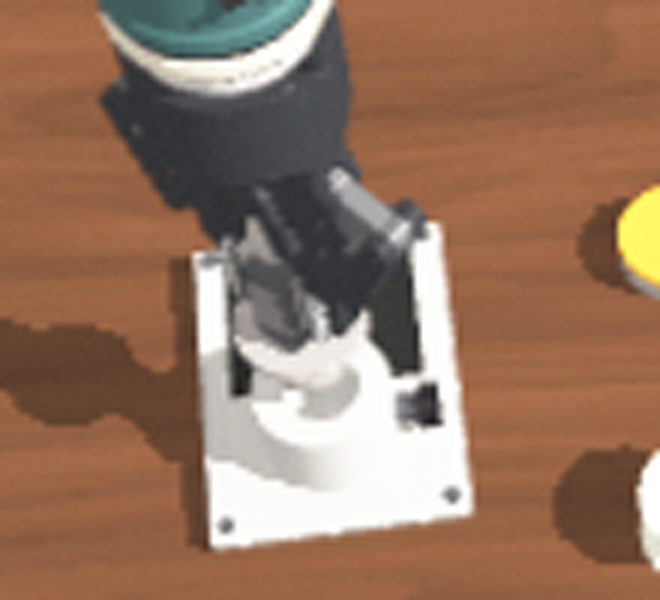

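Run:
```python
from h import *
c,s=pickle.load(open('pics/w7.pkl','rb'))
t=np.linspace(0,2*np.pi,361)
print('meas: rim top',cp(390,93,170,150,5),'bore top',cp(395,183,170,150,5),'base of boss top',cp(385,42,170,150,5))
for z in (.048,.052,.056,.060):
    o=[]
    for r,dz in((.029,0),(.0175,0),(.029,-.04)):
        p=proj(c,np.c_[.552+r*np.cos(t),-.1566+r*np.sin(t),0*t+z+dz]);i=p[:,1].argmin();o+=[p[i].round(1).tolist()]
    print(z,o)
```

```text
meas: rim top [247.6 168.2] bore top [248.6 186.2] base of boss top [246.6 158. ]
0.048 [[247.8, 165.9], [247.9, 182.6], [247.7, 155.7]]
0.052 [[247.8, 167.1], [247.9, 184.0], [247.7, 156.6]]
0.056 [[247.8, 168.4], [247.9, 185.6], [247.8, 157.5]]
0.06 [[247.9, 169.7], [247.9, 187.2], [247.8, 158.5]]
```

{"op": "play_rows", "data": {"rows": "-0.0006 0.0008 0 0; 0 0 -0.004 0; 0 0 -0.004 0; 0 0 -0.004 0; 0 0 -0.004 0; 0 0 -0.004 0; 0 0 -0.004 0; 0 0 -0.004 0"}}

```text
time: 10.25
tcp_pos: [0.5518, -0.1571, 0.2624]
tcp_rot: [0.67, -0.225, 0.225, -0.67]
contact_force: [-0.2, -0.3, -1.0]
finger_gap: 0.0322
```

{"op": "play_rows", "data": {"rows": "0 0 -0.003 0; 0 0 -0.003 0; 0 0 -0.002 0; 0 0 -0.002 0; 0 0 -0.002 0; 0 0 0 0; 0 0 0 0; 0 0 0 0"}}

```text
time: 11.05
tcp_pos: [0.5519, -0.157, 0.2509]
tcp_rot: [-0.67, 0.225, -0.225, 0.67]
contact_force: [-1.2, -0.2, -3.1]
finger_gap: 0.0324
```

{"op": "play_rows", "data": {"rows": "0 0 -0.001 0; 0 0 -0.001 0; 0 0 -0.001 0; 0 0 -0.001 0; 0 0 0 0; 0 0 0 0; 0 0 0 0; 0 0 0 0"}}

```text
time: 11.85
tcp_pos: [0.5519, -0.157, 0.2468]
tcp_rot: [-0.67, 0.225, -0.225, 0.67]
contact_force: [-1.9, -0.9, -2.6]
finger_gap: 0.0324
```

Run:
```python
from h import *
c,s,im=snap('side','d8');crop(im,220,180,300,280,7,'pics/d8c.png');print(s['contact_force'],s['tcp_pos'])
c,s,im=snap('wrist','w8');crop(im,170,150,325,290,5,'pics/w8c.png')
```

```text
[-1.8737487  -0.91171059 -2.57411941] [ 0.55187104 -0.15702574  0.24678682]
```

View pics/d8c.png

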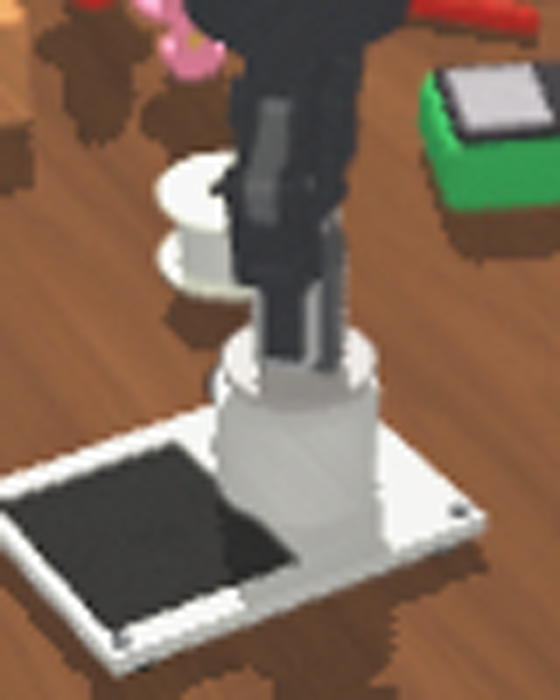

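View pics/w8c.png

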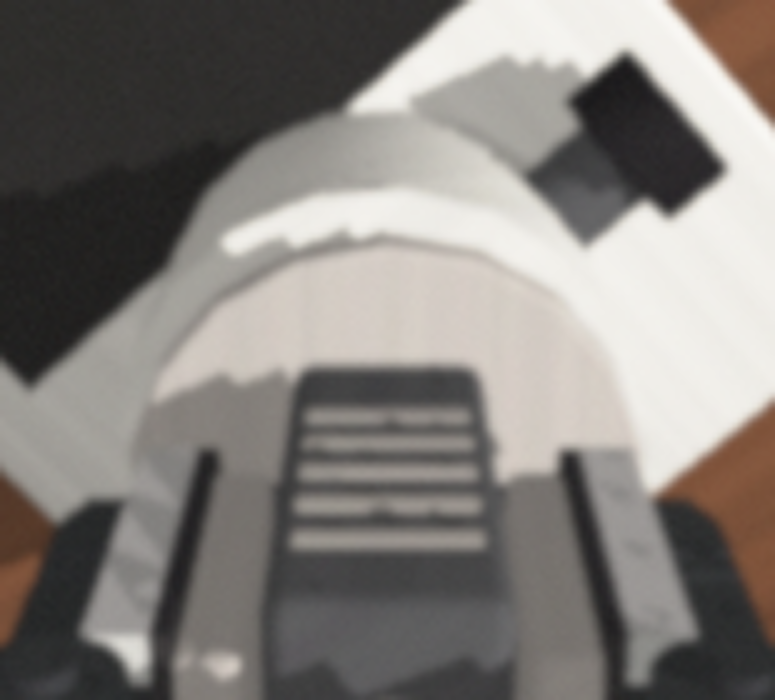

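{"op": "play_rows", "data": {"rows": "0 0 -0.001 0; 0 0 0 0; 0 0 -0.001 0; 0 0 0 0; 0 0 -0.001 0; 0 0 0 0; 0 0 0 0; 0 0 0 0"}}

```text
time: 12.75
tcp_pos: [0.5519, -0.157, 0.2437]
tcp_rot: [0.67, -0.225, 0.225, -0.67]
contact_force: [-0.4, 0.5, -2.2]
finger_gap: 0.0324
```

{"op": "play_rows", "data": {"rows": "0 0 -0.001 0; 0 0 0 0; 0 0 -0.001 0; 0 0 0 0; 0 0 0 0; 0 0 0 0; 0 0 0 0; 0 0 0 0"}}

```text
time: 13.55
tcp_pos: [0.5519, -0.157, 0.2418]
tcp_rot: [0.67, -0.225, 0.225, -0.67]
contact_force: [-0.7, 0.1, -2.4]
finger_gap: 0.032
```

Run:
```python
from h import *
c,s,im=snap('wrist','w9');crop(im,170,150,325,290,5,'pics/w9c.png');print(s['time'],s['contact_force'],s['tcp_pos'])
```

```text
13.55 [-0.72163988  0.09379095 -2.36190312] [ 0.55188536 -0.15702495  0.24180136]
```

View pics/w9c.png

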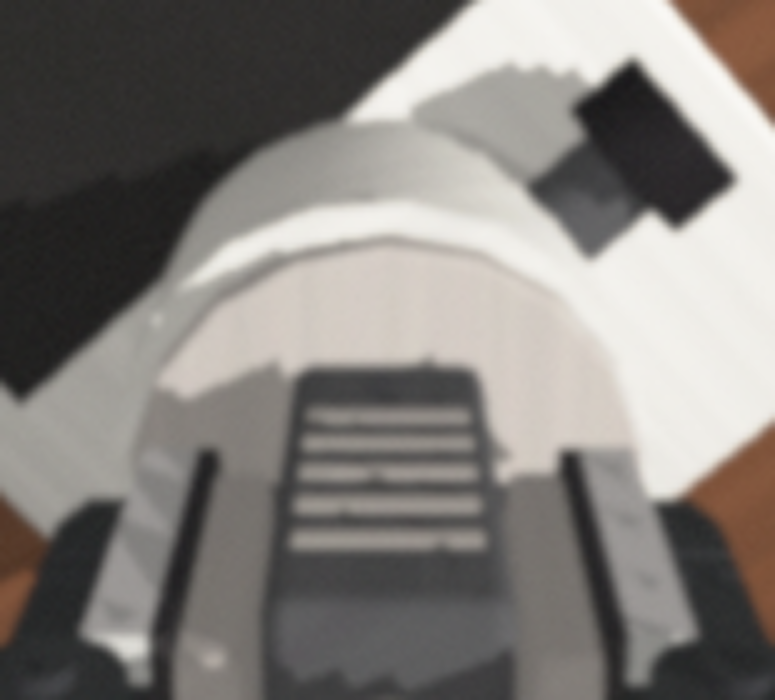

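{"op": "play_rows", "data": {"rows": "0 0 -0.001 0; 0 0 0 0; 0 0 0 0; 0 0 -0.001 0; 0 0 0 0; 0 0 0 0; 0 0 0 0; 0 0 0 0"}}

```text
time: 14.4
tcp_pos: [0.5519, -0.1571, 0.2408]
tcp_rot: [-0.67, 0.225, -0.225, 0.671]
contact_force: [-4.3, 0.4, 7.4]
finger_gap: 0.0325
```

Run:
```python
from h import *
c,s,im=snap('wrist','w10');crop(im,170,150,325,290,5,'pics/w10c.png');print(s['time'],s['contact_force'],s['ft_torque'],s['tcp_pos'])
c,s,im=snap('side','d10');crop(im,220,180,300,280,7,'pics/d10c.png')
```

```text
14.4 [-4.3116634   0.35074967  7.41268195] [0.08209821 0.90005818 0.03048757] [ 0.55189212 -0.15713652  0.24083334]
```

View pics/w10c.png

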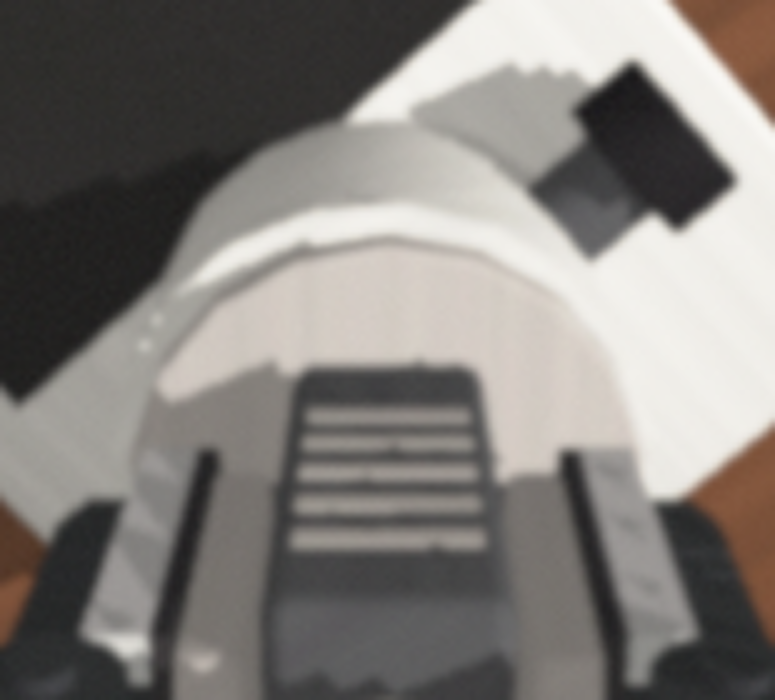

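View pics/d10c.png

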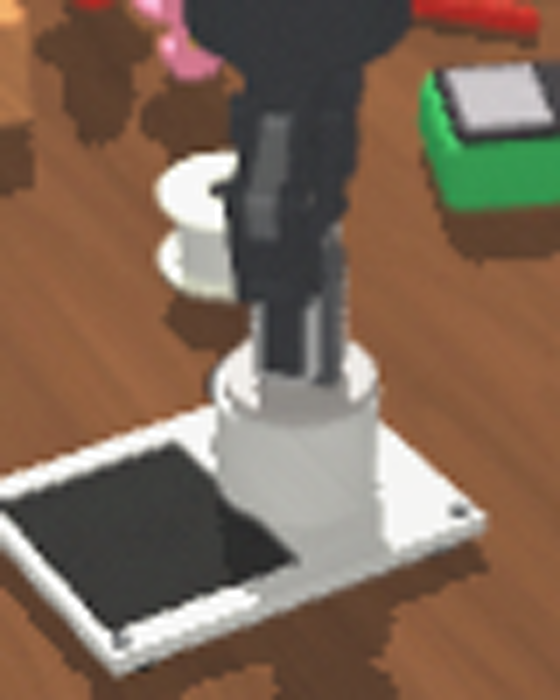

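{"op": "play_rows", "data": {"rows": "0 0 0.0007 0; 0 0 0 0; 0 0 0 0; 0 0 0 0; 0 0 0 0; 0 0 0 0; 0 0 0 0; 0 0 0 0", "gripper": 0.07}}

```text
time: 15.3
tcp_pos: [0.5519, -0.1571, 0.2405]
tcp_rot: [0.67, -0.225, 0.225, -0.67]
contact_force: [0.4, 0.1, -0.6]
finger_gap: 0.0702
```

Run:
```python
from h import *
c,s,im=snap('wrist','w11');crop(im,170,150,325,310,5,'pics/w11c.png');print(s['time'],s['contact_force'],s['ft_torque'],s['tcp_pos'],s['finger_gap'])
```

```text
15.3 [ 0.4029204   0.10277208 -0.63309099] [-0.02233363 -0.02423025 -0.01615806] [ 0.55189084 -0.15707528  0.24051434] 0.07019104187967111
```

View pics/w11c.png

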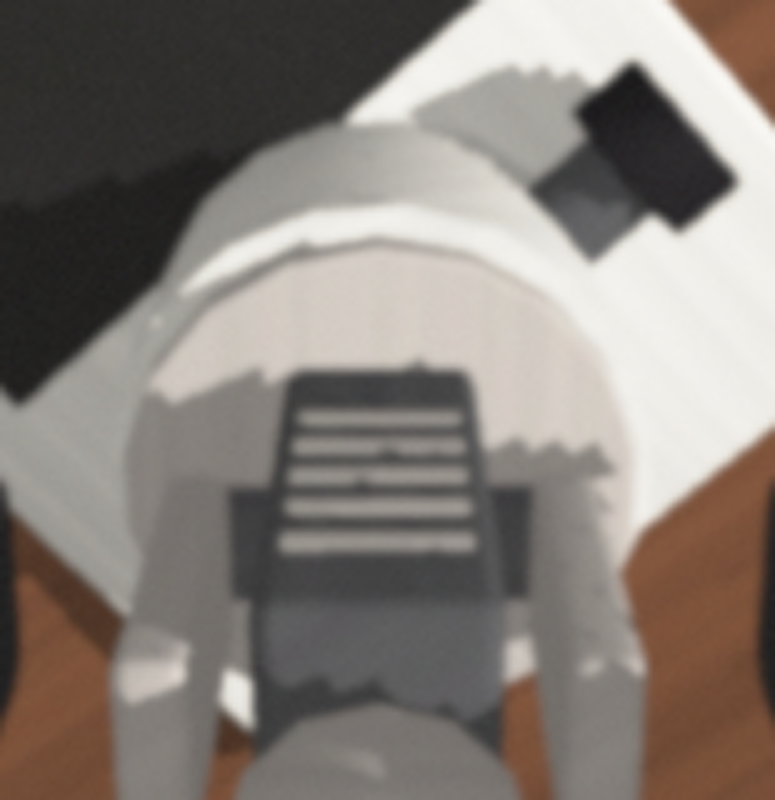

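{"op": "play_rows", "data": {"rows": "0 0 0.005 0; 0 0 0.012 0; 0 0 0.02 0; 0 0 0.025 0; 0 0 0.02 0; 0 0 0.013 0; 0 0 0.005 0; 0 0 0 0"}}

```text
time: 16.15
tcp_pos: [0.552, -0.157, 0.3412]
tcp_rot: [-0.67, 0.225, -0.225, 0.67]
contact_force: [-0.7, 0.4, 0.2]
finger_gap: 0.07
```

{"op": "play_rows", "data": {"rows": "0.02 -0.015 0 0; 0.02 -0.015 0 0; 0 0 0 0; 0 0 0 0; 0 0 0 0; 0 0 0 0; 0 0 0 0; 0 0 0 0", "gripper": 0}}

```text
time: 16.95
tcp_pos: [0.5917, -0.1867, 0.3407]
tcp_rot: [-0.67, 0.225, -0.225, 0.67]
contact_force: [-0.3, 0.4, 0.1]
finger_gap: 0.0003
```

Run:
```python
from h import *
c,s,im=snap('wrist','w12');print(s['time'],s['contact_force'],s['tcp_pos'],s['finger_gap'],yaw(s))
crop(im,185,80,310,220,5,'pics/w12c.png')
c,s,im=snap('side','d12');crop(im,220,180,300,280,7,'pics/d12c.png')
print(env.grip_depth)
```

```text
16.95 [-0.25020956  0.37483944  0.08322254] [ 0.59174137 -0.18674384  0.34066014] 0.00025198358467450424 -37.096558591128414
0.1547
```

View pics/w12.png

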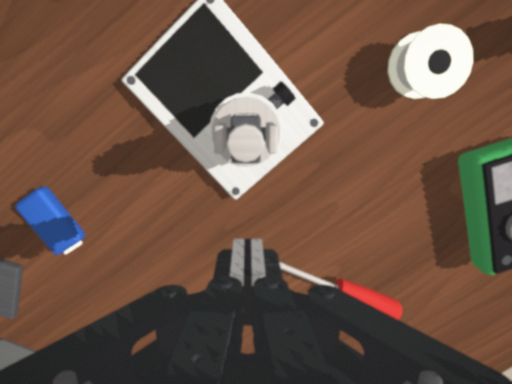

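View pics/w12c.png

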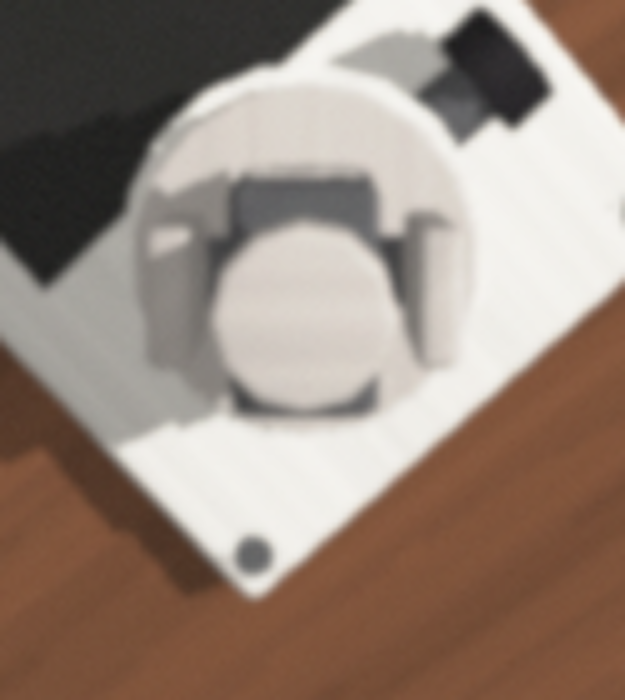

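View pics/d12c.png

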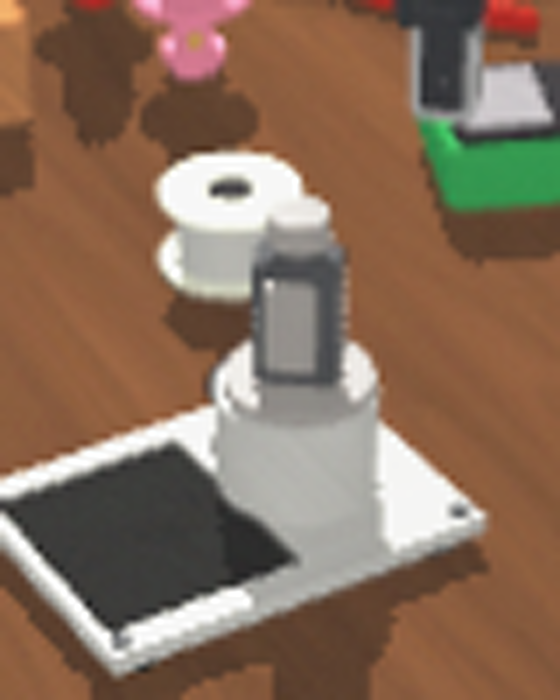

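Run:
```python
from h import *
c,s=pickle.load(open('pics/w12.pkl','rb'))
R=Ro.from_quat(s['tcp_rot']).as_matrix()
print('cap',atz(c,cp(304,316,185,80,5),.124), 'flange mid LR', atz(c,cp(305,225,185,80,5),.058))
for d in (.1547,.165,.173): 
  for x in (-.011,.011): print(d,proj(c,s['tcp_pos']+R@[x,d,0])[0])
t=np.linspace(0,2*np.pi,361)
p=proj(c,np.c_[.552+.027*np.cos(t),-.157+.027*np.sin(t),0*t+.058]); print('flange pred for (.552,-.157): ',p.min(0),p.max(0))
print('meas L,R,T',cp(136,0,185,80,5)[0],cp(474,0,185,80,5)[0],cp(0,80,185,80,5)[1])
```

```text
cap [ 0.55209396 -0.15782372  0.124     ] flange mid LR [ 0.54772568 -0.15477499  0.058     ]
0.1547 [246.85049511 252.13759296]
0.1547 [246.87989691 296.69798641]
0.165 [246.88353393 241.82683257]
0.165 [246.90939729 284.04697817]
0.173 [246.90631893 234.72075912]
0.173 [246.92988284 275.2684223 ]
flange pred for (.552,-.157):  [211.62541971  94.43144349] [281.67892016 165.31774343]
meas L,R,T 211.8 279.4 95.6
```

{"op": "play_rows", "data": {"rows": "-0.01 0.0075 0 0; -0.016 0.012 0 0; -0.01 0.0075 0 0; -0.0036 0.0019 0 0; 0 0 -0.01 0; 0 0 -0.015 0; 0 0 -0.01 0; 0 0 -0.003 0"}}

```text
time: 17.85
tcp_pos: [0.5519, -0.1583, 0.3002]
tcp_rot: [0.671, -0.226, 0.224, -0.67]
contact_force: [0.3, -0.1, -0.1]
finger_gap: -0.0003
```

{"op": "play_rows", "data": {"rows": "0 0 0 0; 0 0 0 0; 0 0 0 0; 0 0 0 0; 0 0 -0.001 0; 0 0 0 0; 0 0 0 0; 0 0 0 0"}}

```text
time: 18.65
tcp_pos: [0.5523, -0.1581, 0.3016]
tcp_rot: [-0.67, 0.225, -0.225, 0.67]
contact_force: [0.7, 0.1, 0.7]
finger_gap: -0.0001
```

Run:
```python
from h import *
c,s,im=snap('side','d13');crop(im,220,150,300,250,7,'pics/d13c.png');print(s['time'],s['contact_force'],s['tcp_pos'])
```

```text
18.65 [0.65542214 0.07700008 0.69721221] [ 0.55230317 -0.15812651  0.30159326]
```

View pics/d13c.png

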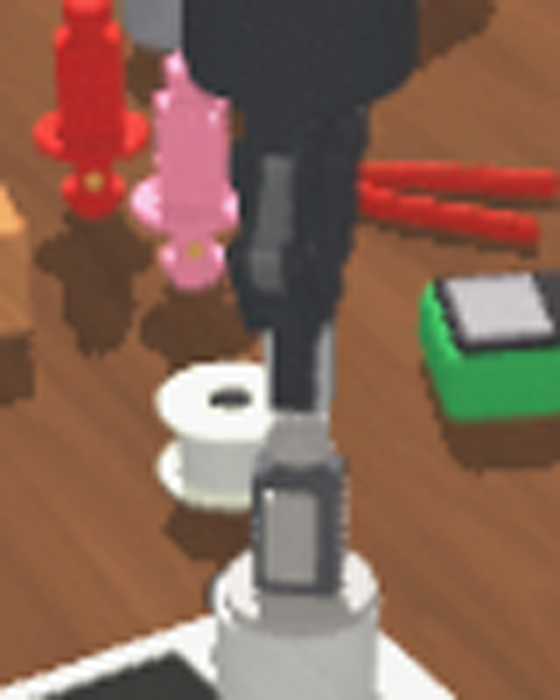

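Tips stand a few mm above the cap and line up with it, so I go down in small steps.

{"op": "play_rows", "data": {"rows": "0 0 -0.001 0; 0 0 -0.001 0; 0 0 -0.001 0; 0 0 -0.0005 0; 0 0 0 0; 0 0 0 0; 0 0 0 0; 0 0 0 0"}}

```text
time: 19.5
tcp_pos: [0.5523, -0.1581, 0.2981]
tcp_rot: [-0.67, 0.225, -0.225, 0.67]
contact_force: [0.3, -0.6, 0.2]
finger_gap: 0.0
```

{"op": "play_rows", "data": {"rows": "0 0 -0.0005 0; 0 0 -0.0005 0; 0 0 -0.0005 0; 0 0 -0.0005 0; 0 0 0 0; 0 0 0 0; 0 0 0 0; 0 0 0 0"}}

```text
time: 20.3
tcp_pos: [0.5525, -0.1583, 0.2973]
tcp_rot: [-0.67, 0.225, -0.225, 0.671]
contact_force: [-3.7, 1.2, 9.2]
finger_gap: 0.0
```

{"op": "play_rows", "data": {"rows": "0 0 -0.0005 0; 0 0 -0.0005 0; 0 0 -0.0005 0; 0 0 -0.0005 0; 0 0 0 0; 0 0 0 0; 0 0 0 0; 0 0 0 0"}}

```text
time: 21.1
tcp_pos: [0.5525, -0.1584, 0.2956]
tcp_rot: [-0.67, 0.225, -0.225, 0.671]
contact_force: [-3.1, 0.8, 12.0]
finger_gap: 0.0002
```

Sliding at 12 N with 1.8 mm travelled so far. I continue gently.

{"op": "play_rows", "data": {"rows": "0 0 -0.0005 0; 0 0 0 0; 0 0 -0.0005 0; 0 0 0 0; 0 0 -0.0005 0; 0 0 0 0; 0 0 0 0; 0 0 0 0"}}

```text
time: 21.9
tcp_pos: [0.5525, -0.1584, 0.2941]
tcp_rot: [-0.67, 0.225, -0.225, 0.671]
contact_force: [-3.0, 0.6, 10.9]
finger_gap: -0.0001
```

{"op": "play_rows", "data": {"rows": "0 0 -0.0004 0; 0 0 0 0; 0 0 -0.0003 0; 0 0 0 0; 0 0 -0.0003 0; 0 0 0 0; 0 0 0 0; 0 0 0 0"}}

```text
time: 22.7
tcp_pos: [0.5525, -0.1584, 0.2934]
tcp_rot: [-0.67, 0.225, -0.226, 0.671]
contact_force: [-4.1, 1.5, 13.3]
finger_gap: -0.0001
```

{"op": "play_rows", "data": {"rows": "0 0 -0.0003 0; 0 0 0 0; 0 0 -0.0003 0; 0 0 0 0; 0 0 0 0; 0 0 0 0; 0 0 0 0; 0 0 0 0"}}

```text
time: 23.5
tcp_pos: [0.5526, -0.1584, 0.2933]
tcp_rot: [-0.67, 0.225, -0.226, 0.671]
contact_force: [-5.3, 1.9, 17.7]
finger_gap: 0.0001
```

{"op": "play_rows", "data": {"rows": "0 0 0.002 0; 0 0 0.006 0; 0 0 0.012 0; 0 0 0.02 0; 0 0 0.02 0; 0 0 0.015 0; 0 0 0.01 0; 0 0 0.005 0"}}

```text
time: 24.3
tcp_pos: [0.5524, -0.1582, 0.382]
tcp_rot: [-0.67, 0.225, -0.226, 0.67]
contact_force: [0.6, -0.5, 0.4]
finger_gap: 0.0001
```

Run:
```python
from h import *
s=env.sense();print(s['joint_positions'].round(3),s['tcp_pos'],s['contact_force'])
```

```text
[-0.131  0.379  0.444  1.838 -0.195  0.965  1.32 ] [ 0.55240076 -0.1581814   0.38202258] [ 0.64765356 -0.49057144  0.41660743]
```

{"op": "play_rows", "data": {"rows": "0 0 0 -6; 0 0 0 -8.5; 0 0 0 -8.5; 0 0 0 -8.5; 0 0 0 -8.5; 0 0 0 -8.5; 0 0 0 -8.5; 0 0 0 -8.5", "gripper": 0.07}}

```text
time: 25.1
tcp_pos: [0.5521, -0.158, 0.3803]
tcp_rot: [-0.441, 0.554, -0.553, 0.44]
contact_force: [0.8, -0.1, 0.2]
finger_gap: 0.0701
```

{"op": "play_rows", "data": {"rows": "0 0 0 -8.5; 0 0 0 -8.5; 0 0 0 -7.5; 0 0 0 0; 0 0 0 0; 0 0 0 0; 0 0 0 0; 0 0 0 0"}}

```text
time: 25.9
tcp_pos: [0.5522, -0.1583, 0.381]
tcp_rot: [-0.315, 0.633, -0.633, 0.315]
contact_force: [-0.1, -0.3, -0.0]
finger_gap: 0.07
```

Run:
```python
from h import *
c,s,im=snap('wrist','w14');print(s['time'],s['contact_force'],s['tcp_pos'],s['finger_gap'],yaw(s),proj(c,[.5521,-.1578,.1199]))
crop(im,185,130,310,270,5,'pics/w14c.png')
```

```text
25.9 [-0.1437037  -0.31228917 -0.02931314] [ 0.55221289 -0.15831179  0.38098514] 0.07000671756777412 -127.08772399556095 [[246.104882   201.29146265]]
```

View pics/w14.png

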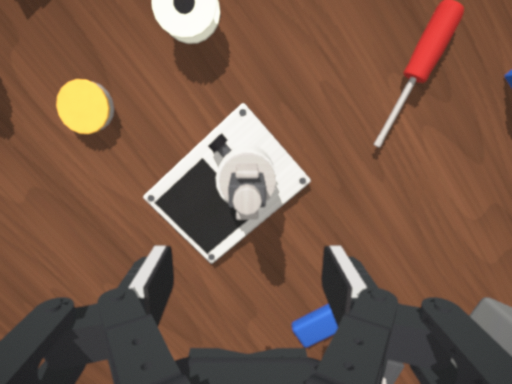

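View pics/w14c.png

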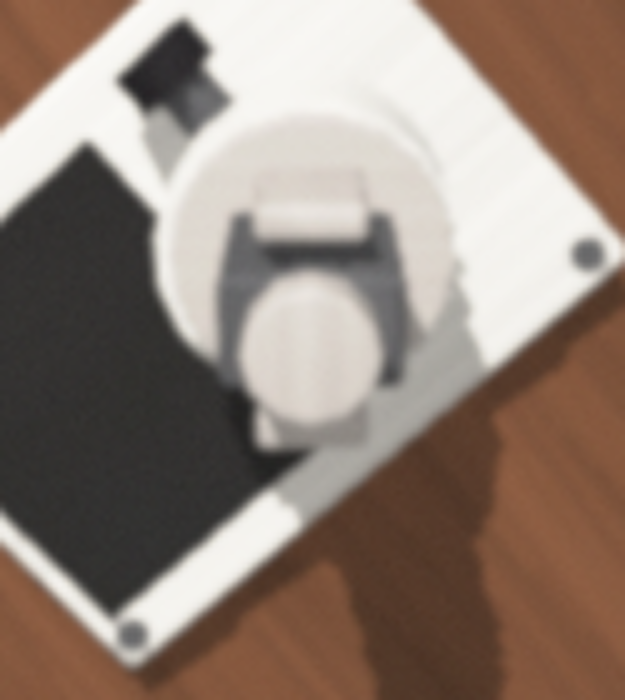

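Run:
```python
from h import *
c,s=pickle.load(open('pics/w14.pkl','rb'))
R=Ro.from_quat(s['tcp_rot']).as_matrix()
cap=atz(c,cp(311,348,185,130,5),.1199);print(cap,'in tool',R.T@(cap-s['tcp_pos']))
fl=[atz(c,cp(*u,185,130,5),.058) for u in ((171,245),(455,245),(312,112))];print(fl)
```

```text
[ 0.5535067  -0.15680478  0.1199    ] in tool [-1.93602914e-03  2.61085486e-01  1.21843112e-04]
[array([ 0.53316428, -0.14041744,  0.058     ]), array([ 0.57538049, -0.17235651,  0.058     ]), array([ 0.5691339 , -0.13642856,  0.058     ])]
```

{"op": "play_rows", "data": {"rows": "0.0005 0.0006 -0.01 0; 0 0 -0.02 0; 0 0 -0.03 0; 0 0 -0.03 0; 0 0 -0.025 0; 0 0 -0.015 0; 0 0 -0.0095 0; 0 0 0 0"}}

```text
time: 26.75
tcp_pos: [0.5526, -0.1576, 0.2405]
tcp_rot: [-0.315, 0.633, -0.633, 0.314]
contact_force: [-0.3, -0.5, -0.5]
finger_gap: 0.0703
```

Run:
```python
from h import *
c,s,im=snap('wrist','w15');print(s['time'],s['contact_force'],s['tcp_pos'],s['finger_gap'],yaw(s))
crop(im,130,150,370,384,3,'pics/w15c.png')
```

```text
26.75 [-0.25751138 -0.53836882 -0.5363784 ] [ 0.5525523  -0.1575606   0.24051149] 0.07031036359465002 -127.12484275458975
```

View pics/w15c.png

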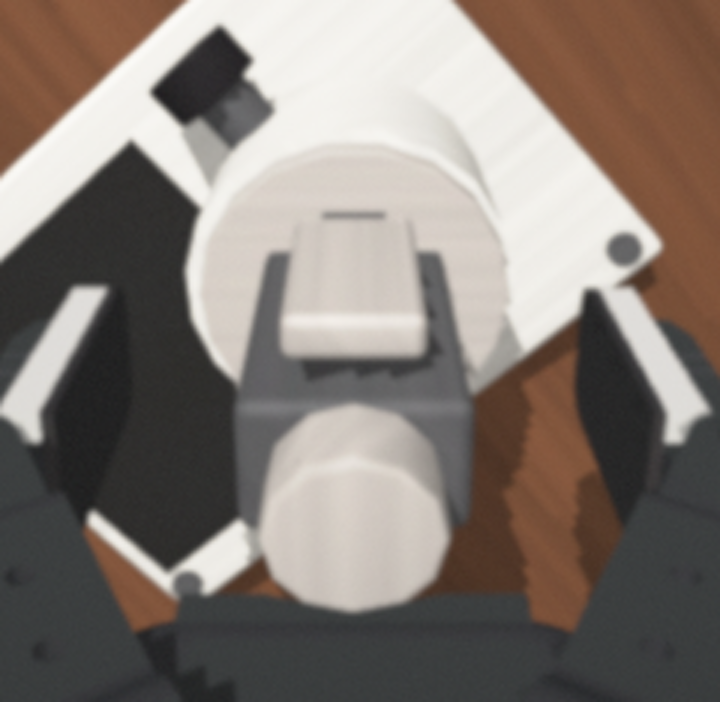

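{"op": "play_rows", "data": {"rows": "0 0 0.001 0; 0 0 0 0; 0 0 0 0; 0 0 0 0; 0 0 0 0; 0 0 0 0; 0 0 0 0; 0 0 0 0", "gripper": 0.015, "grip_force": 40}}

```text
time: 27.6
tcp_pos: [0.553, -0.1575, 0.2434]
tcp_rot: [-0.314, 0.633, -0.633, 0.315]
contact_force: [-0.9, 1.7, 5.6]
finger_gap: 0.0299
```

Run:
```python
from h import *
c,s,im=snap('wrist','w16');print(s['time'],s['contact_force'],s['ft_torque'],s['tcp_pos'],s['finger_gap'],yaw(s))
crop(im,130,150,370,384,3,'pics/w16c.png')
```

```text
27.6 [-0.93799277  1.6816006   5.56815996] [0.22083637 0.36710892 0.01857202] [ 0.55300238 -0.15747208  0.24343407] 0.029909736132914984 -127.10679439379834
```

View pics/w16c.png

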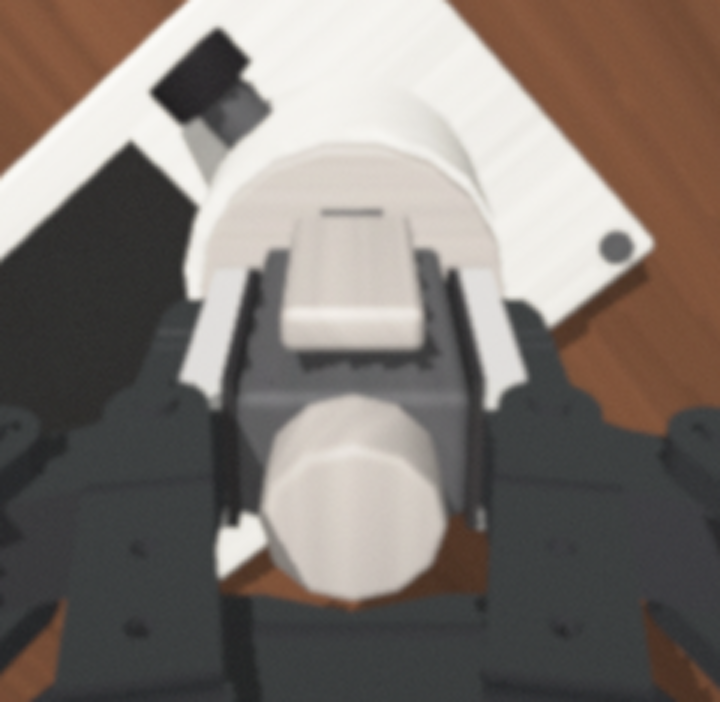

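{"op": "play_rows", "data": {"rows": "0 0 0.001 0; 0 0 0.002 0; 0 0 0.003 0; 0 0 0.004 0; 0 0 0.004 0; 0 0 0.004 0; 0 0 0.004 0; 0 0 0.004 0"}}

```text
time: 28.45
tcp_pos: [0.5526, -0.1577, 0.2689]
tcp_rot: [-0.315, 0.633, -0.633, 0.315]
contact_force: [0.1, 0.6, -2.2]
finger_gap: 0.0299
```

Run:
```python
from h import *
c,s,im=snap('wrist','w17');print(s['time'],s['contact_force'],s['ft_torque'],s['tcp_pos'],s['finger_gap'],yaw(s))
crop(im,130,150,370,384,3,'pics/w17c.png')
```

```text
28.45 [ 0.07152349  0.62448835 -2.20621214] [ 0.14334218  0.07697986 -0.04864002] [ 0.55262161 -0.15769765  0.26885262] 0.02994635616348449 -127.13141004118097
```

View pics/w17c.png

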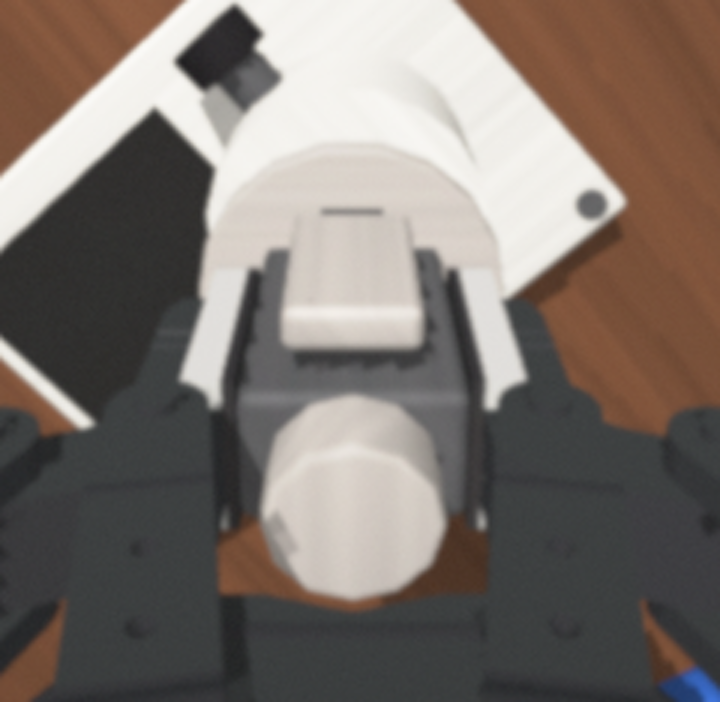

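{"op": "play_rows", "data": {"rows": "0 0 0.006 0; 0 0 0.01 0; 0 0 0.014 0; 0 0 0.014 0; 0 0.005 0.014 0; 0 0.012 0.009 0; -0.001 0.02 0.005 0; -0.001 0.028 0 0"}}

```text
time: 29.3
tcp_pos: [0.5509, -0.0931, 0.3425]
tcp_rot: [0.313, -0.633, 0.634, -0.315]
contact_force: [0.4, 0.3, -2.5]
finger_gap: 0.0302
```

{"op": "play_rows", "data": {"rows": "-0.001 0.03 0 0; -0.002 0.03 0 0; -0.002 0.03 0 0; -0.002 0.03 0 0; -0.002 0.03 0 0; -0.002 0.03 0 0; -0.001 0.03 0 0; 0 0.025 0 0"}}

```text
time: 30.1
tcp_pos: [0.5384, 0.1447, 0.3415]
tcp_rot: [-0.315, 0.633, -0.633, 0.316]
contact_force: [-0.2, -0.1, -2.3]
finger_gap: 0.0296
```

{"op": "play_rows", "data": {"rows": "0 0.02 0 0; 0 0.015 0 0; 0 0.01 0 0; 0 0.005 0 0; 0 0 0 0; 0 0 0 0; 0 0 0 0; 0 0 0 0"}}

```text
time: 30.9
tcp_pos: [0.5389, 0.1916, 0.3405]
tcp_rot: [0.314, -0.633, 0.633, -0.314]
contact_force: [0.5, 0.1, -0.9]
finger_gap: 0.0298
```

Run:
```python
from h import *
c,s,im=snap('wrist','w18');print(s['time'],s['contact_force'],s['ft_torque'],s['tcp_pos'],s['finger_gap'],yaw(s))
c,s,im=snap('side','d18');crop(im,160,80,260,210,5,'pics/d18c.png')
```

```text
30.9 [ 0.46349007  0.0789949  -0.87576853] [-0.00335307 -0.04534261  0.02118241] [0.53892343 0.19159236 0.34048244] 0.02980974766802169 -127.20039461080431
```

View pics/w18.png

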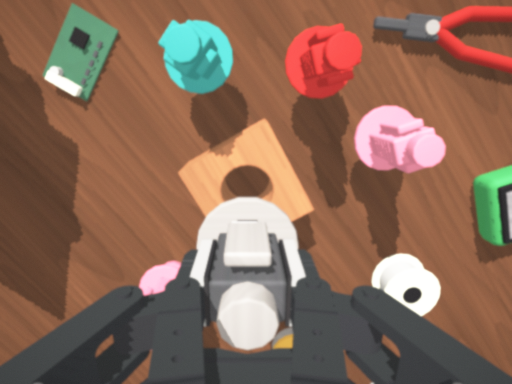

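View pics/d18c.png

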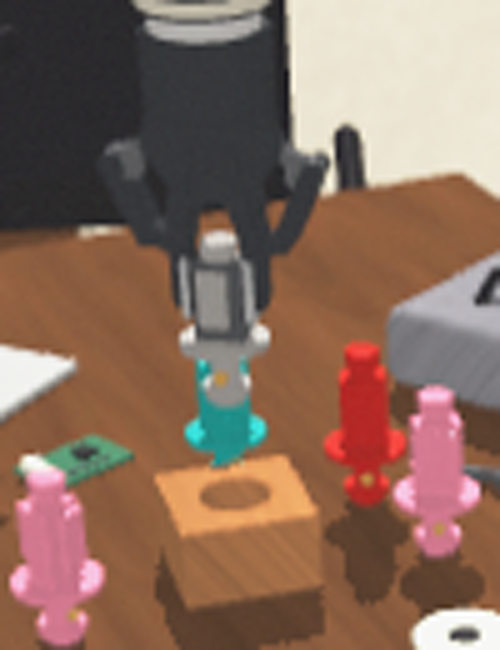

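{"op": "play_rows", "data": {"rows": "0 0 -0.008 0; 0 0 -0.015 0; 0 0 -0.018 0; 0 0 -0.016 0; 0 0 -0.014 0; 0 0 -0.01 0; 0 0 -0.006 0; 0 0 -0.003 0"}}

```text
time: 31.8
tcp_pos: [0.5388, 0.1924, 0.2498]
tcp_rot: [0.315, -0.633, 0.633, -0.315]
contact_force: [-0.5, 0.0, -0.9]
finger_gap: 0.0293
```

{"op": "play_rows", "data": {"rows": "0 0 -0.002 0; 0 0 -0.001 0; 0 0 -0.001 0; 0 0 -0.001 0; 0 0 -0.001 0; 0 0 0 0; 0 0 0 0; 0 0 0 0"}}

```text
time: 32.6
tcp_pos: [0.5388, 0.1925, 0.2445]
tcp_rot: [0.315, -0.633, 0.633, -0.315]
contact_force: [0.1, 0.3, -1.8]
finger_gap: 0.0297
```

{"op": "play_rows", "data": {"rows": "0 0 -0.001 0; 0 0 -0.001 0; 0 0 -0.001 0; 0 0 -0.0005 0; 0 0 0 0; 0 0 0 0; 0 0 0 0; 0 0 0 0"}}

```text
time: 33.4
tcp_pos: [0.5388, 0.1925, 0.2409]
tcp_rot: [0.315, -0.633, 0.633, -0.315]
contact_force: [-0.1, -0.5, -0.7]
finger_gap: 0.0297
```

{"op": "play_rows", "data": {"rows": "0 0 -0.0005 0; 0 0 0 0; 0 0 -0.0005 0; 0 0 0 0; 0 0 0 0; 0 0 0 0; 0 0 0 0; 0 0 0 0"}}

```text
time: 34.2
tcp_pos: [0.5389, 0.1924, 0.2405]
tcp_rot: [-0.315, 0.633, -0.633, 0.315]
contact_force: [-2.2, -0.1, 4.5]
finger_gap: 0.0296
```

{"op": "play_rows", "data": {"rows": "0 0 0.0003 0; 0 0 0 0; 0 0 0 0; 0 0 0 0; 0 0 0 0; 0 0 0 0; 0 0 0 0; 0 0 0 0", "gripper": 0.07}}

```text
time: 35.0
tcp_pos: [0.5388, 0.1924, 0.2402]
tcp_rot: [0.315, -0.633, 0.633, -0.315]
contact_force: [-0.4, 1.0, -0.4]
finger_gap: 0.0702
```

{"op": "play_rows", "data": {"rows": "0 0 0.005 0; 0 0 0.012 0; 0 0 0.02 0; 0 0 0.025 0; 0 0 0.03 0; 0 0 0.03 0; 0 0 0.02 0; 0 0 0.01 0"}}

```text
time: 35.8
tcp_pos: [0.5392, 0.1922, 0.3951]
tcp_rot: [-0.313, 0.633, -0.633, 0.316]
contact_force: [-0.6, -0.6, -1.0]
finger_gap: 0.0703
```

{"op": "play_rows", "data": {"rows": "-0.01 -0.01 0 0; -0.015 -0.02 0 0; -0.01 -0.015 0 0; -0.005 -0.005 0 0; 0 0 0 0; 0 0 0 0; 0 0 0 0; 0 0 0 0"}}

```text
time: 36.6
tcp_pos: [0.4991, 0.1431, 0.3921]
tcp_rot: [0.315, -0.633, 0.633, -0.315]
contact_force: [0.1, 0.5, 0.2]
finger_gap: 0.07
```

Run:
```python
from h import *
c,s,im=snap('wrist','w19');print(s['time'],s['contact_force'],s['tcp_pos'],s['finger_gap'],yaw(s))
print(proj(c,[.5385,.1918,.117]))
crop(im,170,60,330,210,5,'pics/w19c.png')
c,s,im=snap('side','d19');crop(im,150,120,290,240,5,'pics/d19c.png')
c,s,im=snap('scene','s19')
```

```text
36.6 [0.09277247 0.4935943  0.18062432] [0.4990999  0.14313657 0.39211022] 0.07002553662213457 -127.07001584451986
[[249.29189613 114.89055503]]
```

View pics/w19.png

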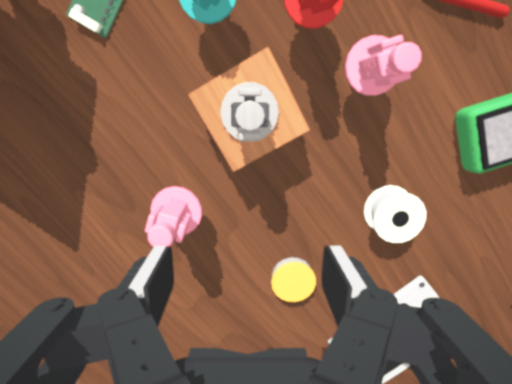

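View pics/d19c.png

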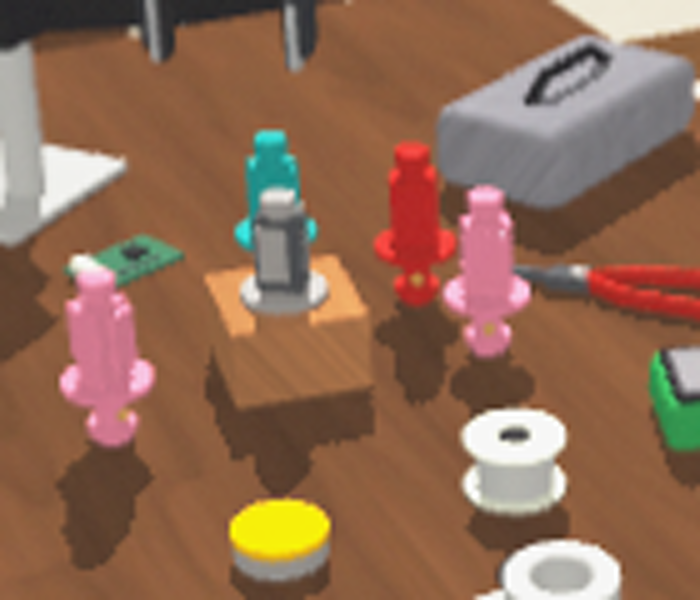

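View pics/s19.png

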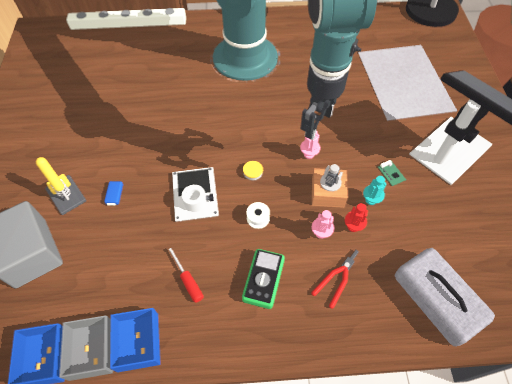

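Gauge stands upright in its rest. I check the kept size (tab span) in the wrist crop before handing in.

View pics/w19c.png

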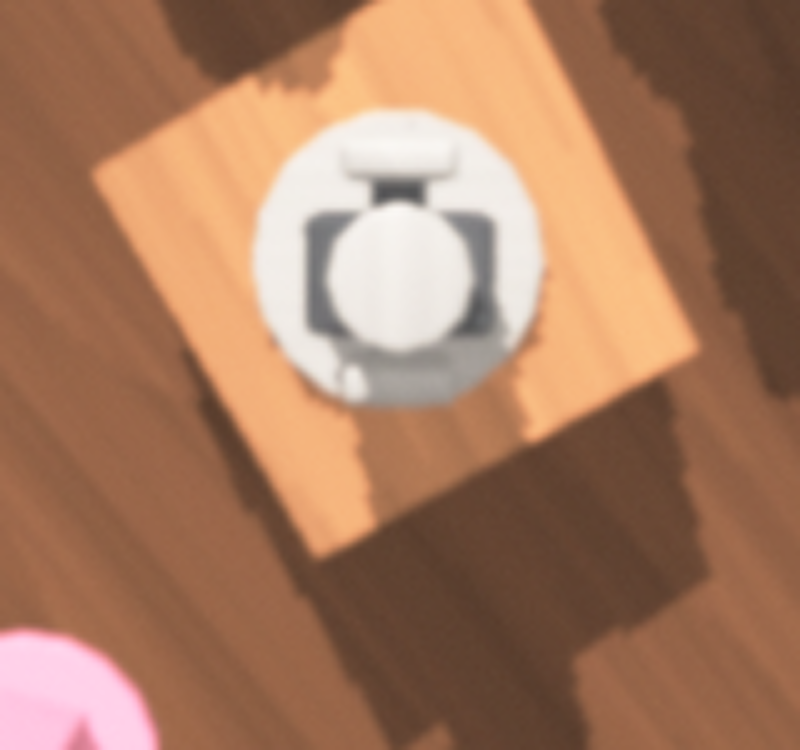

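Run:
```python
from h import *
c,s=pickle.load(open('pics/w12.pkl','rb'))
# span before lock (in bore), tab outer tops z=.0529+.052
a=atz(c,cp(140,240,185,80,5),.105);b=atz(c,cp(461,240,185,80,5),.105);print('span in bore',np.linalg.norm(a-b))
```

```text
span in bore 0.04014963187486179
```

Run:
```python
from h import *
c,s=pickle.load(open('pics/w19.pkl','rb'))
a=atz(c,cp(400,137,170,60,5),.102)
for r in (393,397,403):
    b=atz(c,cp(400,r,170,60,5),.102);print('span',r,np.linalg.norm(a-b))
i1=atz(c,cp(400,176,170,60,5),.102);cap=atz(c,cp(400,277,170,60,5),.117);print('outer-inner',np.linalg.norm(a-i1),'cap to outer',np.linalg.norm((a-cap)[:2]),cap)
print(env.sense()['time']); env.hand_in()
```

```text
span 393 0.039069999440001654
span 397 0.03970521689472977
span 403 0.04065958350628364
outer-inner 0.005763311594936532 cap to outer 0.020304472929446628 [0.53863395 0.19159993 0.117     ]
36.75
the job is handed in; nothing more can be done
```

The bore gauge was set in the microscope base, locked, and put back upright in its rest. I handed the job in at 36.8 s of the 64 s allowed. No verdict was reported.

- **Seating:** I gripped the gauge by its squeezed tabs and lowered it into the socket. The flange reached the rim at about 7 N, with the rim about 53 mm above the bench. After letting go, the tabs measured 40.15 mm across, against 40.2 mm expected in the bore.
- **Locking:** The cap slid at about 12 N and stopped after about 4.1 mm of travel. The last push read about 18 N and moved it no further, which is under the 25 N limit.
- **Return:** I turned the gripper a quarter turn, held the dark body by its ribbed faces (opening 29.9 mm) and lifted the gauge straight out. The force stayed near the gauge's own weight. I then lowered it into the rest until it touched at about 5 N, and released.

**Last checks:** The gauge stands upright with its flange on the rest, and its cap is within about 1 mm of the hole's centre. The tabs measured 39 to 41 mm across. The lower tab was in shadow, so that is only accurate to about 1 mm, but it agrees with the size having been kept. The arm was clear of everything, and the pink, red and turquoise look-alikes and the other things on the bench looked unmoved.

**Disagreement:** The wrist camera's two views of the cap, a quarter turn apart, differed by about 1.5 mm. I steered by values in between, and it caused no trouble.

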